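Set out the hemostats by length

TASK

Set out the clamps for the animal-science class: lay the three that are ratcheted shut on the white stripes of the blue mat in order of length, the shortest at the green-disc end, each along its stripe with its hinge on the red dot and its jaws towards the red tray. Lay the clamp that was left open flat inside the red tray.

Things in the scene. Friction and masses are not known exactly. Their poses are not given: they have to be found in the camera images.
- clamp_short: Steel hemostat clamp, the SHORTEST, 110 mm long, jaws ratcheted shut (jaws together, ratchet bars between the handles meshed), rigid, lying flat. Origin: underside of the hinge block (30 mm along x, 16 across, 10 high: the grip; balances within 15 mm of it; the rest 6 high). x to the jaw tips, z up. Jaw tips 40 mm ahead of the hinge, ring handles reach 70 mm behind it, 50 mm wide over the rings; 35 g.
- clamp_medium: Steel hemostat clamp, the MIDDLE length, 142 mm long, jaws ratcheted shut (jaws together, ratchet bars between the handles meshed), rigid, lying flat. Origin: underside of the hinge block (30 mm along x, 16 across, 10 high: the grip; balances within 15 mm of it; the rest 6 high). x to the jaw tips, z up. Jaw tips 50 mm ahead, rings reach 92 mm behind, 55 mm wide over the rings; 45 g.
- clamp_long: Steel hemostat clamp, the LONGEST, 175 mm long, jaws ratcheted shut (jaws together, ratchet bars between the handles meshed), rigid, lying flat. Origin: underside of the hinge block (30 mm along x, 16 across, 10 high: the grip; balances within 15 mm of it; the rest 6 high). x to the jaw tips, z up. Jaw tips 61 mm ahead, rings reach 114 mm behind, 58 mm wide over the rings; 60 g.
- clamp_open: Steel hemostat clamp left OPEN: jaws spread in a V, handles spread wide, ratchet apart; stays open, rigid, lying flat, 133 mm long. Origin: underside of the hinge block (30 mm along x, 16 across, 10 high: the grip; balances within 15 mm of it; the rest 6 high). x to the jaw tips, z up. Jaw tips 45 mm ahead (about 34 mm apart), rings reach 88 mm behind, 93 mm wide over the rings; 45 g.
- stripe_near: White stripe, the one nearest the robot of three 75 mm apart on the fixed blue mat (330 x 190 mm), fixed. 170 x 22 mm, with a red dot (18 mm) for the hinge. Origin at the dot, on the mat's top, 4 mm above the bench; x along the stripe to its pointed end, 66 mm away on the red tray's side; its other end is 104 mm behind the dot.
- stripe_mid: White stripe, the middle one of three 75 mm apart on the fixed blue mat (330 x 190 mm), fixed. 170 x 22 mm, with a red dot (18 mm) for the hinge. Origin at the dot, on the mat's top, 4 mm above the bench; x along the stripe to its pointed end, 66 mm away on the red tray's side; its other end is 104 mm behind the dot.
- stripe_far: White stripe, the one farthest from the robot of three 75 mm apart on the fixed blue mat (330 x 190 mm), fixed. 170 x 22 mm, with a red dot (18 mm) for the hinge. Origin at the dot, on the mat's top, 4 mm above the bench; x along the stripe to its pointed end, 66 mm away on the red tray's side; its other end is 104 mm behind the dot.
- green_disc: Flat green disc, 26 mm across, painted on the mat 70 mm beyond either the nearest or the farthest stripe, in line with the row: the end of the row where the shortest clamp goes (a yellow disc marks the other end). Origin at its centre, on the mat's top.
- tray: Shallow red tray to the left of the mat, fixed: 210 mm along its x, 150 mm along its y, outside; rim 14 mm high, walls 4 mm thick, inner floor 4 mm above the bench. Origin at the centre of its underside.
Things that resemble listed ones, but are neither listed nor needed, are in the scene too. Leave any orange, purple or yellow look-alike of the clamp_medium alone.

How it is judged:
By the outcome, as a careful person would: the job done as asked, in the order asked, and still so for the second after the job is handed in, with the robot touching nothing.
It also fails if it takes over 131 s, if anything falls off the work surface, if the arm or the gripper's body presses on something with over 40 N, if the wrist force passes 120 N, or if a joint passes its speed limit or range.

ROBOT

A 6-joint arm with a two-finger parallel gripper is mounted at the origin on the work surface. World frame = base frame: x ahead of the robot, y to its left, z up, the work surface at z = 0. Lengths are in m, angles in rad, forces in N, time in s.
With the tool pointing down it reaches from about 0.25 to 0.725 m from the base axis. Payload 4 kg.
Tool frame: the origin (TCP) lies midway between the tips of the shut fingers; the grasp point (between the pads) lies 19 mm behind it (bot.grasp_offset is the distance from the TCP to the grasp point, in m); z points along the fingers, y is the direction in which the jaws open and shut (so a half turn about z gives the same grasp; the last joint's range is limited). The gripper opens to 85 mm and grips with 20 to 120 N. Pads are 22 mm wide; open, the fingers measure 114 mm over their backs; the gripper's body (76 mm by 85 mm) begins 54 mm behind the grasp point. The pads swing forward as they close: fully open they stand 13 mm farther back than shut.
Start: joints at [-1.277, 0.241, 0.005, 1.335, 0, 1.571], TCP at [0.145, -0.479, 0.204] pointing down, gripper open.
Joint ranges: [-2.72, 2.72], [-1.05, 1.87], [-1.09, 1.28], [-1.99, 2.15], [-1.42, 1.44], [-3.14, 3.14]. Speed limits (rad/s): [2.79, 2.79, 3.14, 3.14, 3.14, 3.14].

INTERFACE

Orientations are given as a unit quaternion [x, y, z, w].
In Python, from workcell import sensors, optics, bot gives the robot as it stands.
- The arm moves only by the tool apply_moves, never from a script. Its argument "plan" is one flat list of numbers, 6 for each row, row after row: the shift along the tool's x, y, z in m, then the turn, a rotation vector about the tool's x, y, z in rad. In form: [tx, ty, tz, ax, ay, az, tx, ty, tz, ax, ay, az, ...]. A call has 1 to 12 rows; each row is the pose to reach, as a shift and turn from the pose commanded when the call began, along the tool's axes at that moment; what a row does not reach only later rows make up. A row lasts 1/12 s, in which the tool goes at most 41.7 mm and 7.16 degrees, less where a joint would pass 70% of its speed; a pose out of reach is approached as far as the arm can. A call with a gripper value outside its range is refused whole. "grip" is the finger opening in m, from 0 to 0.0854, set as the call begins (left out, the last holds). The fingers move at their own pace and stop on an object; the grip force is fixed at half the most. Time passes only in rows, so rows that repeat a pose let the fingers close. It gives the time, the measured TCP pose, the force and the opening at its end, in the units of the state.
- sensors.get_obs(): the state, without advancing time (a new reading comes with each control period).
- optics.camera(name): name is "side" or "top" or "wrist"; returns a dict with "pixels" (384x512x3 uint8, red, green, blue), "fx", "fy", "cx", "cy" (pixels), "k1" (the pictures are not rectified: a ray, as slopes to the right and down, at radius r is drawn at 1 + k1 r^2 times it, then the intrinsics apply), "pose" (4x4, takes a point from camera to world coordinates); the wrist camera has in their place "tool_from_camera" (4x4, takes a point from camera to tool coordinates, whose origin is the TCP and whose axes are the flange's). Camera axes: x right, y up, looking along -z (the intrinsics and any distortion apply to the point x, -y, -z); pixel columns grow to the right and rows downward; lengths in m; the calibration is good to about 2 mm. A picture is of the moment at which its call begins: read the wrist's pose just before it. There is no depth.
- bot.job_done(): hands the job in, once; it reports no verdict.
The state is a dict: "clock": time; "joint_pos": joint angles; "joint_vel": joint speeds; "tau": joint torques, N m; "eef_pos": TCP position; "tool_rot": TCP orientation; "ft_force": force on the tool from outside, world axes, zero at the start; "ft_torque": the same for the moment, N m; "grip_width": finger opening in m.
Only numpy, scipy, OpenCV 4.12 (cv2) and the standard library are available. Lean on these libraries where they do the work, as an engineer would, in place of code of your own. Each camera call takes 0.05 s, during which the arm holds its last target.

## Working session

There is one attempt and no reset: what is moved stays moved. The work goes in short steps, Python scripts to look and compute and a tool call to move; the robot and the scene stay as the last step left them, time stands still between calls to the robot, and variables do not carry over. Pictures are saved under pics/ and viewed, and the job is handed in when it is done.

Besides the shell and the picture viewer there is one more tool, called by a JSON object that holds its "method" and its "body". apply_moves: Moves the arm, as the interface text tells. Its arguments: {"type":"object","properties":{"plan":{"type":"array","items":{"type":"number"}},"grip":{"type":"number"}},"required":["plan"]}

```bash
ls; mkdir -p pics; python3 - <<'E'
from workcell import sensors, optics, bot
import cv2,json
print(sensors.get_obs(), bot.grasp_offset)
for n in ["side","top","wrist"]:
    c=optics.camera(n)
    cv2.imwrite(f"pics/{n}0.png",cv2.cvtColor(c["pixels"],cv2.COLOR_RGB2BGR))
    print(n,{k:(v.tolist() if hasattr(v,'tolist') else v) for k,v in c.items() if k!="pixels"})
E
```

```text
pics
{'clock': 0.0, 'joint_pos': array([-1.27702590e+00,  2.41413754e-01,  3.71441889e-03,  1.33519424e+00,
        2.83039681e-05,  1.57080947e+00]), 'joint_vel': array([-1.38206729e-03,  8.61303697e-04, -1.99099791e-04,  9.06886449e-06,
        3.58583477e-05, -1.28132620e-05]), 'tau': array([-9.18665319e-04, -3.72314715e+01,  2.52410012e+01,  1.69454858e-02,
       -1.86631638e-05,  1.68022490e-05]), 'eef_pos': array([ 0.14459006, -0.47791402,  0.20300889]), 'tool_rot': array([ 9.89232169e-01,  1.46351004e-01, -1.39481351e-04, -1.03940255e-03]), 'ft_force': array([-0.32443192,  0.44150988,  0.133055  ]), 'ft_torque': array([-0.02340048, -0.03145357,  0.06920652]), 'grip_width': 0.08565978698656676} 0.0187
side {'fx': 371.7947646549191, 'fy': 371.7947646549191, 'cx': 251.58994395987244, 'cy': 194.39110049949502, 'k1': 0.04198035108028866, 'pose': [[0.8050477237858354, 0.32962492862145926, -0.4931993196047039, 0.03240091755969125], [-0.5932059228659415, 0.44423117655833944, -0.6713906425102748, -0.7122492602493258], [-0.0022125785887948672, 0.8330702660669693, 0.5531627575055077, 0.
[... 215 characters left out ...]
20777817347, -0.14101893941760504, 0.37402461374538826], [-0.9997951918390633, 0.00961637260061945, 0.01780729495169082, 0.004289403176934516], [0.01898499352113094, 0.14086522299334675, 0.9898467350918712, 1.130859539785052], [0.0, 0.0, 0.0, 1.0]]}
wrist {'fx': 325.1855010630992, 'fy': 325.1855010630992, 'cx': 256.94552344821625, 'cy': 193.43794330974706, 'k1': 0.012427991815732594, 'tool_from_camera': [[-0.00037309353481710544, 0.9473498983920974, 0.3201999856616123, 0.08171379129360301], [0.9999996964081392, 0.0005724970403373475, -0.0005286121143780406, 0.00018258050822744787], [-0.0006840941769521528, 0.3201996912297407, -0.9473498243793238, -0.17086012307332363], [0.0, 0.0, 0.0, 1.0]]}
```

View pics/top0.png

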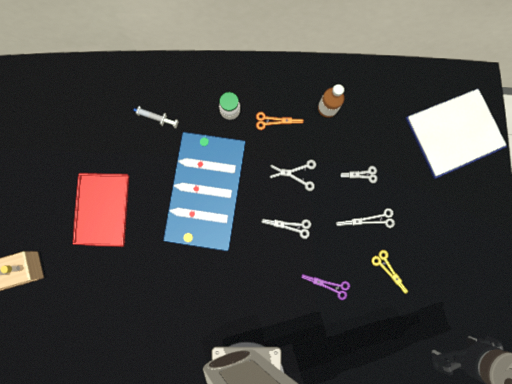

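View pics/side0.png

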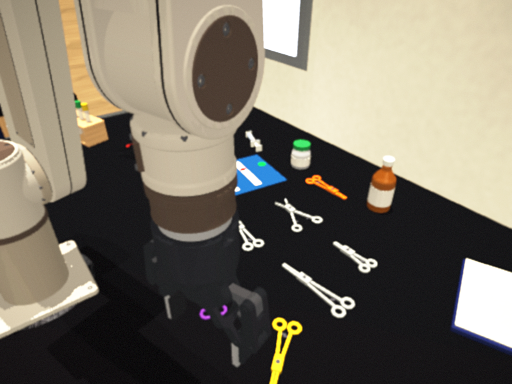

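View pics/wrist0.png

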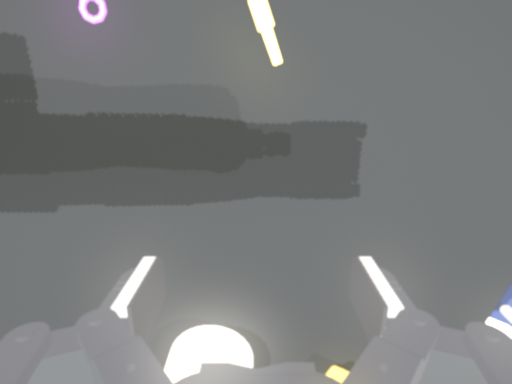

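Candidates (top view): open clamp (292,173); shut steel clamps: short (360,175), medium (287,227), long (366,219); look-alikes to leave alone: orange (280,121), purple (326,284), yellow (390,271). The green disc is at (204,141), the far end of the row, so short goes far, medium mid and long near. Next I measure these in a crop.

```bash
cat > h.py <<'E'
import numpy as np,cv2
from scipy.spatial.transform import Rotation as R
from workcell import sensors, optics, bot
def grab(n,fn=None):
    o=sensors.get_obs(); c=optics.camera(n)
    if n=="wrist":
        T=np.eye(4);T[:3,:3]=R.from_quat(o['tool_rot']).as_matrix();T[:3,3]=o['eef_pos']
        c['pose']=T@np.array(c['tool_from_camera'])
    if fn: cv2.imwrite(f"pics/{fn}.png",cv2.cvtColor(c['pixels'],cv2.COLOR_RGB2BGR))
    return c
def rays(c,uv):
    K=np.array([[c['fx'],0,c['cx']],[0,c['fy'],c['cy']],[0,0,1]])
    p=cv2.undistortPoints(np.array(uv,float).reshape(-1,1,2),K,np.array([c['k1'],0,0,0,0.]))[:,0]
    return np.c_[p[:,0],-p[:,1],-np.ones(len(p))]@c['pose'][:3,:3].T
def toplane(c,uv,z):
    d=rays(c,uv);o=c['pose'][:3,3]
    return (o+d*((z-o[2])/d[:,2])[:,None])[:,:2]
def proj(c,P):
    P=np.atleast_2d(P);q=(P-c['pose'][:3,3])@c['pose'][:3,:3]
    x,y=q[:,0]/-q[:,2],-q[:,1]/-q[:,2];r=x*x+y*y;s=1+c['k1']*r
    return np.c_[c['fx']*x*s+c['cx'],c['fy']*y*s+c['cy']]
def hsv(c): return cv2.cvtColor(c['pixels'],cv2.COLOR_RGB2HSV)
E
python3 - <<'E'
from h import *
c=grab("top");H=hsv(c).astype(int)
m=((H[...,2]>110)&(H[...,1]<60)).astype('uint8')
n,l,s,ce=cv2.connectedComponentsWithStats(m)
for i in range(1,n):
    x,y,w,h,a=s[i]
    if 40<a<3000 and y>90 and y<260:
        uv=np.argwhere(l==i)[:,::-1]; z=0.005 
        P=toplane(c,uv,z); mu=P.mean(0); 
        r=cv2.minAreaRect((P*1000).astype(np.float32))
        d=np.linalg.svd(P-mu,full_matrices=0)[2][0]; t=(P-mu)@d
        print(s[i],mu.round(3),'rect',np.round(r[0]),np.round(r[1]),round(r[2],1),'ax',d.round(3),'ext',t.min().round(3),t.max().round(3))
def blob(lo,hi,z,nm):
    m=cv2.inRange(hsv(c),lo,hi);n,l,s,ce=cv2.connectedComponentsWithStats(m)
    for i in range(1,n):
        if s[i][4]>15: 
            P=toplane(c,np.argwhere(l==i)[:,::-1],z);r=cv2.minAreaRect((P*1000).astype(np.float32))
            print(nm,s[i],P.mean(0).round(4),np.round(r[0]),np.round(r[1]),round(r[2],1))
blob((0,120,90),(8,255,255),.004,'red');blob((50,100,60),(80,255,255),.004,'green');blob((100,100,60),(125,255,255),.004,'blue');blob((22,120,90),(34,255,255),.004,'yel')
im=cv2.cvtColor(c['pixels'],cv2.COLOR_RGB2BGR)[95:305,60:420];cv2.imwrite("pics/topcrop.png",cv2.resize(im,None,fx=2.2,fy=2.2,interpolation=cv2.INTER_CUBIC))
E
```

```text
[503  94   9  75 351] [ 0.789 -0.856] rect [ 755. -846.] [ 31. 256.] 82.6 ax [-0.998  0.07 ] ext -0.092 0.163
[319  98  21  18 141] [ 0.8   -0.243] rect [ 803. -245.] [64. 43.] 63.2 ax [0.471 0.882] ext -0.032 0.031
[219 102  21  18 182] [0.786 0.055] rect [790.  55.] [51. 63.] 7.0 ax [-0.104  0.995] ext -0.031 0.032
[136 106  42  22 272] [0.77 0.28] rect [772. 278.] [136.  38.] 66.1 ax [0.335 0.942] ext -0.069 0.067
[178 158  58  15 433] [0.62  0.116] rect [620. 122.] [172.  25.] 82.2 ax [-0.138 -0.99 ] ext -0.091 0.08
[270 160  46  31 368] [ 0.597 -0.146] rect [ 597. -135.] [133.  92.] 86.2 ax [0.11  0.994] ext -0.057 0.077
[341 166  36  17 272] [ 0.598 -0.348] rect [ 600. -336.] [108.  50.] 87.6 ax [-0.029  1.   ] ext -0.043 0.066
[174 183  58  15 444] [0.545 0.126] rect [546. 131.] [171.  25.] 81.9 ax [-0.138 -0.99 ] ext -0.091 0.08
[170 208  58  15 455] [0.471 0.137] rect [472. 141.] [170.  26.] 82.1 ax [-0.137 -0.991] ext -0.089 0.08
[336 208  59  20 410] [ 0.46  -0.366] rect [ 467. -351.] [ 57. 177.] 0.0 ax [ 0.108 -0.994] ext -0.104 0.072
[262 219  49  20 368] [ 0.441 -0.128] rect [ 433. -115.] [ 56. 141.] 0.4 ax [-0.191 -0.982] ext -0.085 0.057
red [198 162   5   5  18] [0.6236 0.1409] [624. 142.] [11. 13.] 46.6
red [  72  173   57   74 3753] [0.4842 0.4346] [485. 435.] [160. 216.] 88.7
green [219  92  20  19 286] [0.8236 0.0594] [824.  59.] [59. 58.] 44.4
green [200 138   9   8  56] [0.6926 0.1315] [692. 131.] [22. 24.] 0.5
blue [406 116 101  63 215] [ 0.6639 -0.6199] [ 660. -645.] [350. 172.] 75.4
blue [ 163  132   83  119 5580] [0.542  0.1237] [546. 125.] [195. 336.] 82.1
yel [371 250  37  44 391] [ 0.3164 -0.4171] [ 309. -432.] [147.  55.] 45.2
yel [  1 266  11   7  64] [0.2998 0.7226] [300. 722.] [18. 33.] 2.4
```

View pics/topcrop.png

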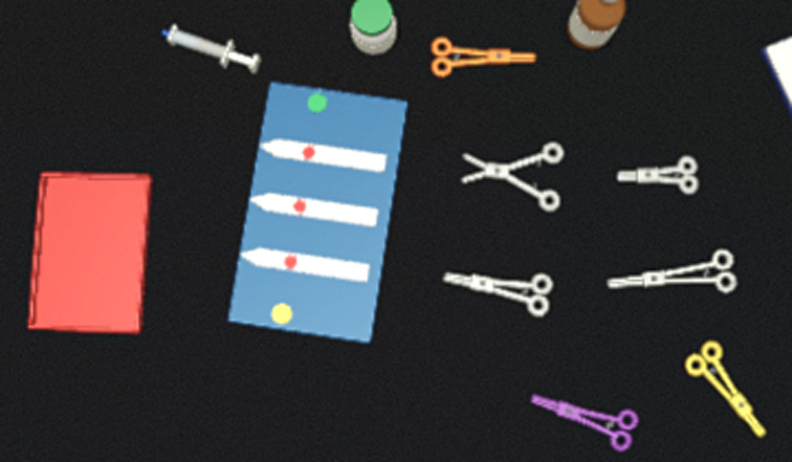

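```bash
cat >> h.py <<'E'
def delta(xyz,psi_deg):
    o=sensors.get_obs();Rc=R.from_quat(o['tool_rot']);p=np.radians(psi_deg)
    X=np.array([np.cos(p),np.sin(p),0]);Z=np.array([0,0,-1.]);Rt=R.from_matrix(np.c_[X,np.cross(Z,X),Z])
    d=Rc.inv().apply(np.array(xyz)-o['eef_pos']);r=(Rc.inv()*Rt).as_rotvec()
    print('t',round(o['clock'],2),'pos',o['eef_pos'].round(4),'shift',d.round(4),'rot',r.round(4),'gw',round(o['grip_width'],4),'F',o['ft_force'].round(1))
E
python3 -c "
from h import *
delta((.52,-.25,.25),90)"
```

```text
t 0.2 pos [ 0.1447 -0.4782  0.2034] shift [ 0.4253 -0.1098 -0.0465] rot [-1.100e-03 -8.000e-04 -1.277e+00] gw 0.0848 F [-0.3 -0.2  0.4]
```

{"method": "apply_moves", "body": {"plan": [0.425,-0.11,-0.047,-0.001,-0.001,-1.277,0.425,-0.11,-0.047,-0.001,-0.001,-1.277,0.425,-0.11,-0.047,-0.001,-0.001,-1.277,0.425,-0.11,-0.047,-0.001,-0.001,-1.277,0.425,-0.11,-0.047,-0.001,-0.001,-1.277,0.425,-0.11,-0.047,-0.001,-0.001,-1.277,0.425,-0.11,-0.047,-0.001,-0.001,-1.277,0.425,-0.11,-0.047,-0.001,-0.001,-1.277,0.425,-0.11,-0.047,-0.001,-0.001,-1.277,0.425,-0.11,-0.047,-0.001,-0.001,-1.277,0.425,-0.11,-0.047,-0.001,-0.001,-1.277,0.425,-0.11,-0.047,-0.001,-0.001,-1.277], "grip": 0.045}}

```text
clock: 1.2
eef_pos: [0.5239, -0.2469, 0.2503]
tool_rot: [0.705, 0.71, 0.001, 0.001]
ft_force: [-0.3, -0.2, -0.8]
grip_width: 0.0454
```

{"method": "apply_moves", "body": {"plan": [0,0,0,0,0,0,0,0,0,0,0,0,0,0,0,0,0,0]}}

```text
clock: 1.45
eef_pos: [0.5185, -0.2509, 0.2507]
tool_rot: [0.708, 0.706, -0.001, 0.0]
ft_force: [-0.0, -0.1, 1.0]
grip_width: 0.0449
```

```bash
python3 -c "
from h import *
delta((.52,-.25,.25),90);print(sensors.get_obs()['joint_pos'].round(2))
c=grab('wrist','w1')"
```

```text
t 1.45 pos [ 0.5185 -0.2509  0.2507] shift [0.0009 0.0015 0.0007] rot [-0.0009  0.0011 -0.0019] gw 0.0449 F [-0.  -0.1  1. ]
[-0.45  0.38  0.33  1.51 -0.    1.12]
```

View pics/w1.png

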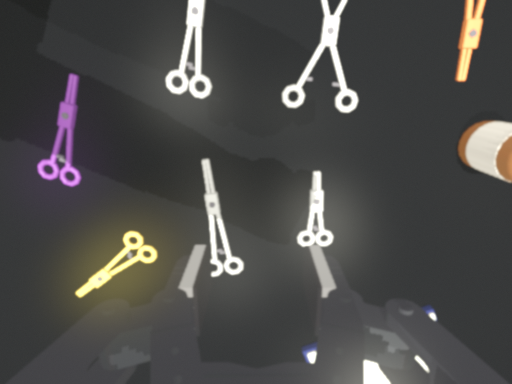

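Wrist view: short with tip at (317,172) and hinge (316,203), long with hinge (213,207). Medium (195,15) and open (330,35) are cut at the top edge. I measure short and long here, and keep the top-camera values as a cross-check.

```bash
cat >> h.py <<'E'
def clamps(c,zb=0.0,minpx=150,roi=None,box=None,thr=120):
    H=hsv(c);m=((H[...,2]>thr)&(H[...,1]<60)).astype('uint8')
    if roi: 
        k=np.zeros_like(m);x0,y0,x1,y1=roi;k[y0:y1,x0:x1]=1;m*=k
    n,l,s,_=cv2.connectedComponentsWithStats(m,connectivity=8)
    for i in range(1,n):
        if s[i][4]<minpx: continue
        uv=np.argwhere(l==i)[:,::-1];P=toplane(c,uv,zb+.006);L0=np.ptp(P,axis=0).max()
        if not .08<L0<.22: continue
        d=np.linalg.svd(P-P.mean(0),full_matrices=0)[2][0]; 
        if d[1]<0: d=-d
        for _ in range(6):   # axis from front 62 mm
            t=P@d;tip=np.percentile(t,99.8)
            f=P[t>tip-.05]; 
            w=cv2.fitLine((f*1000).astype(np.float32),cv2.DIST_HUBER,0,.01,.01).ravel();d=w[:2]*np.sign(w[1]);p0=w[2:]/1000
        n_=np.array([-d[1],d[0]]);t=P@d;a=(P-p0)@n_
        ends=(t.min(),t.max());L=ends[1]-ends[0]
        print(s[i],'phi',np.degrees(np.arctan2(d[1],d[0])).round(2),'L',L.round(4),'wid',np.ptp(a).round(4),'ring mid off',((a.max()+a.min())/2).round(4))
        # width profile
        for nm,J,B in(('S',.040,.070),('M',.050,.092),('L',.061,.114),('O',.045,.088)):
            if abs(L-J-B)<.012: print('   ',nm,'hinge',(p0+d*(((ends[1]-J)+(ends[0]+B))/2-p0@d)).round(4))
        pr=[(round((ends[1]-k)*1000-ends[1]*1000),round(np.ptp(a[(t<=ends[1]-k)&(t>ends[1]-k-.004)])*1000)) for k in np.arange(.012,.092,.004) if ((t<=ends[1]-k)&(t>ends[1]-k-.004)).any()]
        print('   ',pr)
E
python3 -c "
from h import *
clamps(grab('wrist'))
print('top');clamps(grab('top'))
"
```

```text
[ 165    0   48   99 2087] phi 75.54 L 0.1073 wid 0.0569 ring mid off -0.0056
    S hinge [ 0.4427 -0.1169]
    [(-12, 19), (-16, 20), (-20, 19), (-24, 19), (-28, 18), (-32, 18), (-36, 19), (-40, 20), (-44, 20), (-48, 22), (-52, 23), (-56, 24), (-60, 25), (-64, 26), (-68, 27), (-72, 29), (-76, 42), (-80, 51), (-84, 55), (-88, 56)]
[ 281    0   78  113 2343] phi 78.81 L 0.1253 wid 0.0948 ring mid off -0.0072
    O hinge [ 0.6002 -0.1203]
    [(-12, 22), (-16, 21), (-20, 20), (-24, 20), (-28, 20), (-32, 20), (-36, 20), (-40, 20), (-44, 21), (-48, 24), (-52, 28), (-56, 31), (-60, 35), (-64, 38), (-68, 43), (-72, 46), (-76, 50), (-80, 54), (-84, 57), (-88, 71)]
[ 201  158   43  119 1789] phi 96.2 L 0.1773 wid 0.051 ring mid off -0.0052
    L hinge [ 0.4564 -0.3231]
    [(-12, 12), (-16, 11), (-20, 12), (-24, 12), (-28, 12), (-32, 12), (-36, 12), (-40, 13), (-44, 16), (-48, 18), (-52, 20), (-56, 19), (-60, 19), (-64, 19), (-68, 19), (-72, 20), (-76, 18), (-80, 18), (-84, 20), (-88, 21)]
[ 296  170   41  128 2108] phi 94.92 L 0.1996 wid 0.0555 ring mid off 0.0035
    [(-12, 12), (-16, 12),
[... 2750 characters left out ...]
 32), (-64, 35), (-68, 36), (-72, 38), (-76, 40), (-80, 40), (-84, 38), (-88, 31)]
[ 216  347   43   37 1102] phi 86.76 L 0.1157 wid 0.105 ring mid off -0.0321
    S hinge [0.0111 0.0393]
    [(-12, 40), (-16, 54), (-20, 68), (-24, 77), (-28, 85), (-32, 82), (-36, 96), (-40, 99), (-44, 102), (-48, 99), (-52, 99), (-56, 96), (-60, 93), (-64, 94), (-68, 91), (-72, 91), (-76, 88), (-80, 85), (-84, 82), (-88, 82)]
[255 360  32  24 526] phi 63.73 L 0.0879 wid 0.0692 ring mid off -0.0042
    [(-12, 67), (-16, 64), (-20, 61), (-24, 62), (-28, 58), (-32, 57), (-36, 54), (-40, 53), (-44, 52), (-48, 51), (-52, 48), (-56, 45), (-60, 44), (-64, 42), (-68, 40), (-72, 38), (-76, 34), (-80, 25), (-84, 15)]
```

{"method": "apply_moves", "body": {"plan": [-0.105,0.002,0,0,0,0,-0.105,0.002,0,0,0,0,-0.105,0.002,0,0,0,0,-0.105,0.002,0,0,0,0,-0.105,0.002,0,0,0,0,-0.105,0.002,0,0,0,0]}}

```text
clock: 2.1
eef_pos: [0.5211, -0.3552, 0.251]
tool_rot: [0.708, 0.707, -0.0, 0.0]
ft_force: [0.6, 0.4, -0.8]
grip_width: 0.0451
```

```bash
python3 -c "
from h import *
c=grab('wrist','w2');clamps(c,thr=150)"
```

```text
[ 194   74   46  137 1663] phi 96.65 L 0.1753 wid 0.058 ring mid off 0.0007
    L hinge [ 0.4566 -0.3232]
    [(-12, 11), (-16, 11), (-20, 11), (-24, 12), (-28, 12), (-32, 12), (-36, 12), (-40, 12), (-44, 15), (-48, 17), (-52, 18), (-56, 17), (-60, 16), (-64, 17), (-68, 16), (-72, 17), (-76, 15), (-80, 16), (-84, 17), (-88, 16)]
[ 298   88   39   88 1407] phi 93.48 L 0.1107 wid 0.0498 ring mid off 0.0026
    S hinge [ 0.5983 -0.3191]
    [(-12, 11), (-16, 11), (-20, 11), (-24, 17), (-28, 17), (-32, 17), (-36, 18), (-40, 18), (-44, 18), (-48, 18), (-52, 18), (-56, 18), (-60, 18), (-64, 19), (-68, 21), (-72, 22), (-76, 22), (-80, 23), (-84, 39), (-88, 46)]
[181 246  23  51 443] phi 68.66 L 0.0877 wid 0.0197 ring mid off -0.0032
    [(-12, 11), (-16, 11), (-20, 11), (-24, 11), (-28, 12), (-32, 12), (-36, 12), (-40, 12), (-44, 13), (-48, 12), (-52, 13), (-56, 13), (-60, 14), (-64, 13), (-68, 15), (-72, 16), (-76, 17), (-80, 9), (-84, 5)]
[311 246  24  51 468] phi 111.22 L 0.0877 wid 0.0209 ring mid off 0.003
    [(-12, 11), (-16, 11), (-20, 11), (-24, 12), (-28, 12), (-32, 13), (-36, 12), (-40, 13), (-44, 13), (-48, 14), (-52, 14), (-56, 14), (-60, 14), (-64, 15), (-68, 16), (-72, 17), (-76, 18), (-80, 9), (-84, 5)]
[ 348  249  124  103 5473] phi 119.41 L 0.2135 wid 0.1459 ring mid off 0.0435
    [(-12, 135), (-16, 143), (-20, 142), (-24, 140), (-28, 137), (-32, 137), (-36, 136), (-40, 136), (-44, 135), (-48, 134), (-52, 131), (-56, 127), (-60, 123), (-64, 117), (-68, 112), (-72, 109), (-76, 77), (-80, 73), (-84, 72), (-88, 68)]
```

View pics/w2.png

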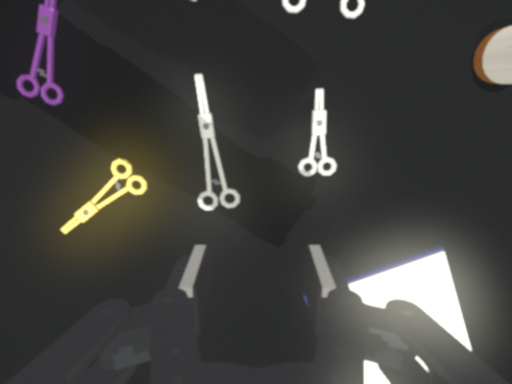

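{"method": "apply_moves", "body": {"plan": [0.195,0,0,0,0,0,0.195,0,0,0,0,0,0.195,0,0,0,0,0,0.195,0,0,0,0,0,0.195,0,0,0,0,0,0.195,0,0,0,0,0,0.195,0,0,0,0,0,0.195,0,0,0,0,0]}}

```text
clock: 2.82
eef_pos: [0.5217, -0.1596, 0.2514]
tool_rot: [0.707, 0.708, -0.0, 0.001]
ft_force: [-1.1, 0.5, -0.3]
grip_width: 0.0451
```

```bash
python3 -c "
from h import *
c=grab('wrist','w3');clamps(c,thr=150)"
```

```text
[ 169   51   44  119 2087] phi 78.77 L 0.1437 wid 0.0561 ring mid off -0.0019
    M hinge [ 0.4483 -0.092 ]
    O hinge [ 0.4484 -0.0915]
    [(-12, 11), (-16, 12), (-20, 12), (-24, 12), (-28, 13), (-32, 16), (-36, 19), (-40, 20), (-44, 20), (-48, 20), (-52, 20), (-56, 19), (-60, 20), (-64, 20), (-68, 19), (-72, 20), (-76, 20), (-80, 22), (-84, 23), (-88, 23)]
[ 277   72   72  111 2105] phi 60.29 L 0.1448 wid 0.1119 ring mid off -0.0252
    M hinge [ 0.5953 -0.1116]
    O hinge [ 0.5955 -0.1111]
    [(-12, 36), (-16, 37), (-20, 36), (-24, 32), (-28, 27), (-32, 26), (-36, 24), (-40, 22), (-44, 23), (-48, 23), (-52, 23), (-56, 25), (-60, 26), (-64, 29), (-68, 34), (-72, 40), (-76, 44), (-80, 49), (-84, 54), (-88, 73)]
[ 448  194   64   60 1645] phi 93.92 L 0.0915 wid 0.0844 ring mid off 0.0038
    [(-12, 67), (-16, 73), (-20, 83), (-24, 84), (-28, 59), (-32, 53), (-36, 47), (-40, 43), (-44, 40), (-48, 36), (-52, 33), (-56, 28), (-60, 22), (-64, 17), (-68, 16), (-72, 11), (-76, 7), (-80, 6), (-84, 6), (-88, 3)]
[ 178  222   64  106 2175] phi 95.36 L 0.1791 wid 0.0887 ring mid off 0.0107
    L hinge [ 0.4549 -0.3237]
    [(-12, 13), (-16, 13), (-20, 13), (-24, 13), (-28, 13), (-32, 29), (-36, 31), (-40, 33), (-44, 36), (-48, 40), (-52, 42), (-56, 44), (-60, 46), (-64, 49), (-68, 51), (-72, 53), (-76, 55), (-80, 58), (-84, 58), (-88, 63)]
[305 233  31  65 769] phi 114.93 L 0.1111 wid 0.0295 ring mid off 0.0057
    S hinge [ 0.6094 -0.3146]
    [(-12, 15), (-16, 12), (-20, 12), (-24, 15), (-28, 16), (-32, 16), (-36, 16), (-40, 17), (-44, 17), (-48, 17), (-52, 18), (-56, 18), (-60, 18), (-64, 18), (-68, 18), (-72, 18), (-76, 19), (-80, 19), (-84, 19), (-88, 19)]
```

View pics/w3.png

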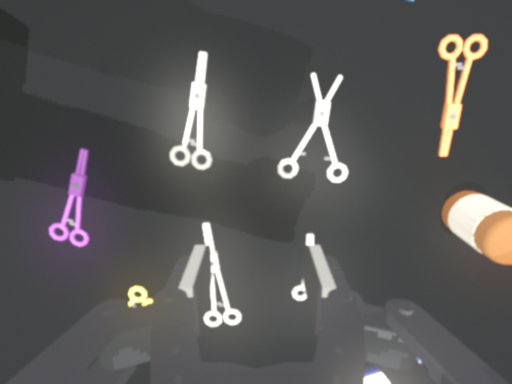

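```bash
python3 -c "
from h import *
c=grab('wrist')
P=toplane(c,[[288,168],[338,173],[314,74],[341,77],[322,112],[321,121]],.006);print(P.round(4))
r=P[:2].mean(0);t=P[2:4].mean(0);d=t-r;print(np.degrees(np.arctan2(d[1],d[0])),np.linalg.norm(d))
H=hsv(c);m=((H[...,2]>150)&(H[...,1]<60)).astype('uint8');k=m*0;k[60:200,260:370]=1;m*=k
uv=np.argwhere(m)[:,::-1];Q=toplane(c,uv,.006)
rr=cv2.minAreaRect((Q*1000).astype(np.float32));print(rr)
d/=np.linalg.norm(d);s=Q@d;n=np.array([-d[1],d[0]]);a=Q@n;print(s.min(),s.max(),np.ptp(s),np.ptp(a))
sh=((s.max()-.045)+(s.min()+.088))/2;print('hinge',d*sh+n*np.median(a[abs(s-sh)<.01]))
clamps(c,thr=150,roi=(150,40,230,180))
delta((.597,-.112,.12),90)
print(rr and 0)
"
```

```text
[[ 0.5622 -0.1843]
 [ 0.6285 -0.1912]
 [ 0.5897 -0.0685]
 [ 0.6224 -0.0719]
 [ 0.6022 -0.1127]
 [ 0.6017 -0.1237]]
84.79218891014273 0.1180770254089516
((600.2413940429688, -133.23428344726562), (135.16197204589844, 94.75868225097656), 84.16752624511719)
-0.1461156506701937 -0.01077435308646556 0.13534129758372812 0.09473874404587967
hinge [ 0.60168938 -0.11202177]
[ 169   50   44  120 2088] phi 78.94 L 0.1433 wid 0.0561 ring mid off -0.0016
    M hinge [ 0.4484 -0.0921]
    O hinge [ 0.4485 -0.0916]
    [(-12, 11), (-16, 12), (-20, 11), (-24, 12), (-28, 12), (-32, 15), (-36, 19), (-40, 20), (-44, 19), (-48, 20), (-52, 20), (-56, 20), (-60, 20), (-64, 19), (-68, 19), (-72, 20), (-76, 21), (-80, 22), (-84, 23), (-88, 23)]
t 2.92 pos [ 0.5217 -0.1608  0.2509] shift [0.0491 0.0752 0.1309] rot [ 0.0005  0.0017 -0.0008] gw 0.0449 F [-0.2  0.7  0.2]
0
```

```bash
python3 -c "
from h import *
delta((.598,-.3191,.05),92.3)
delta((.598,-.3191,.003),92.3)
"
```

```text
t 2.92 pos [ 0.5217 -0.1608  0.2509] shift [-0.1579  0.0763  0.2012] rot [ 0.0004  0.0017 -0.0409] gw 0.0449 F [-0.2  0.7  0.2]
t 2.92 pos [ 0.5217 -0.1608  0.2509] shift [-0.1578  0.0763  0.2482] rot [ 0.0004  0.0017 -0.0409] gw 0.0449 F [-0.2  0.7  0.2]
```

{"method": "apply_moves", "body": {"plan": [-0.158,0.076,0.201,0,0.002,-0.041,-0.158,0.076,0.201,0,0.002,-0.041,-0.158,0.076,0.201,0,0.002,-0.041,-0.158,0.076,0.201,0,0.002,-0.041,-0.158,0.076,0.201,0,0.002,-0.041,-0.158,0.076,0.201,0,0.002,-0.041,-0.158,0.076,0.201,0,0.002,-0.041,-0.158,0.076,0.201,0,0.002,-0.041,-0.158,0.076,0.201,0,0.002,-0.041,-0.158,0.076,0.201,0,0.002,-0.041,-0.158,0.076,0.201,0,0.002,-0.041], "grip": 0.04}}

```text
clock: 3.83
eef_pos: [0.5986, -0.3186, 0.0523]
tool_rot: [0.692, 0.722, 0.001, 0.001]
ft_force: [0.4, 0.6, 0.4]
grip_width: 0.0399
```

```bash
python3 -c "
from h import *
c=grab('wrist','w4')
delta((.598,-.3191,.003),92.3)
"
```

```text
t 3.88 pos [ 0.5988 -0.3184  0.0525] shift [-0.0006 -0.0009  0.0495] rot [0.0032 0.001  0.0015] gw 0.0403 F [-0.3 -0.6  0. ]
```

View pics/w4.png

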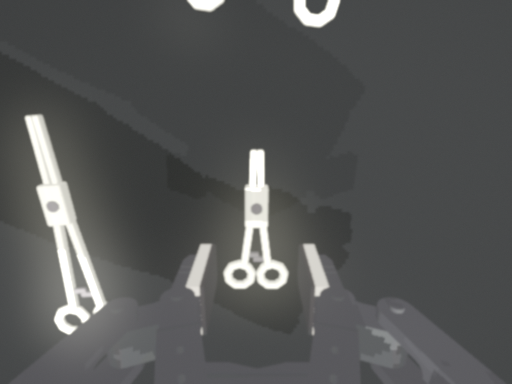

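The short clamp stands straight between the fingers, hinge pin at (256,208). I check that pin on the z=10 mm plane.

```bash
python3 -c "
from h import *
c=grab('wrist')
print(toplane(c,[[256,208],[257,186],[256,226]],.010).round(4),toplane(c,[[257,150],[256,290]],.006).round(4))
delta((.598,-.3191,.003),92.3)
"
```

```text
[[ 0.5976 -0.3195]
 [ 0.5977 -0.3033]
 [ 0.5982 -0.3333]] [[ 0.5967 -0.2791]
 [ 0.6005 -0.3899]]
t 3.93 pos [ 0.5987 -0.3183  0.0524] shift [-0.0007 -0.0009  0.0494] rot [0.0032 0.0009 0.0017] gw 0.04 F [-0.5 -0.2  0.4]
```

{"method": "apply_moves", "body": {"plan": [-0.001,-0.001,0.025,0.003,0.001,0.002,-0.001,-0.001,0.045,0.003,0.001,0.002,-0.001,-0.001,0.049,0.003,0.001,0.002,-0.001,-0.001,0.049,0.003,0.001,0.002,-0.001,-0.001,0.049,0.003,0.001,0.002]}}

```text
clock: 4.35
eef_pos: [0.5974, -0.3193, 0.0023]
tool_rot: [0.693, 0.721, -0.0, -0.001]
ft_force: [0.2, -0.6, 0.0]
grip_width: 0.0403
```

{"method": "apply_moves", "body": {"plan": [0,0,0,0,0,0,0,0,0,0,0,0,0,0,0,0,0,0,0,0,0,0,0,0,0,0,0,0,0,0,0,0,0,0,0,0], "grip": 0.0}}

```text
clock: 4.85
eef_pos: [0.5969, -0.3196, 0.0013]
tool_rot: [0.693, 0.721, -0.0, -0.001]
ft_force: [1.3, 1.2, -0.1]
grip_width: -0.0
```

```bash
python3 -c "
from h import *
delta((.598,-.3191,.08),92.3)
"
```

```text
t 4.85 pos [ 0.5969 -0.3196  0.0013] shift [ 0.0005  0.0009 -0.0787] rot [-0.0025 -0.0015 -0.0012] gw -0.0 F [ 1.3  1.2 -0.1]
```

```bash
python3 -c "
from h import *
c=grab('wrist','w5');grab('side','s5')
"
```

```text
(no output)
```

View pics/w5.png

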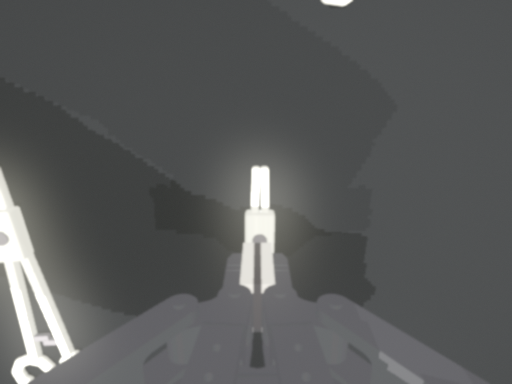

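View pics/s5.png

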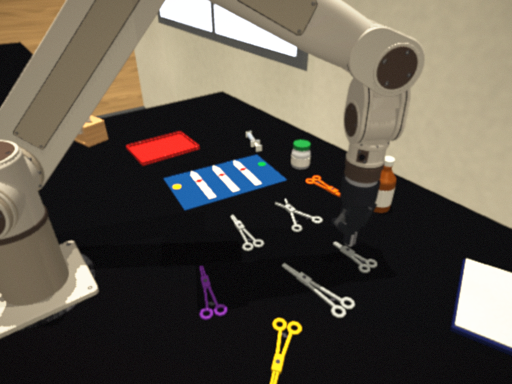

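```bash
python3 -c "
from h import *
c=grab('wrist');o=sensors.get_obs();T=c['pose']@np.linalg.inv(np.array(c['tool_from_camera']))
for p in [(0,0,0),(.011,0,0),(-.011,0,0),(0,0,-.019),(.011,0,-.02)]: print(p,proj(c,T[:3,:3]@p+T[:3,3]).round(1))
print('pin if at z .010/.02',toplane(c,[[260,238],[260,210]],.010),toplane(c,[[260,168]],.006))
print(o['grip_width'],o['ft_force'],o['eef_pos'])
im=c['pixels'][120:320,160:360];cv2.imwrite('pics/w5c.png',cv2.resize(cv2.cvtColor(im,cv2.COLOR_RGB2BGR),None,fx=3,fy=3,interpolation=cv2.INTER_CUBIC))
s=grab('side')['pixels'][170:290,290:410];cv2.imwrite('pics/s5c.png',cv2.resize(cv2.cvtColor(s,cv2.COLOR_RGB2BGR),None,fx=5,fy=5,interpolation=cv2.INTER_CUBIC))
"
```

```text
(0, 0, 0) [[258. 233.]]
(0.011, 0, 0) [[258.1 215.4]]
(-0.011, 0, 0) [[258. 250.]]
(0, 0, -0.019) [[258.2 248.9]]
(0.011, 0, -0.02) [[258.2 230.5]]
pin if at z .010/.02 [[ 0.59782012 -0.31815137]
 [ 0.59713175 -0.30160657]] [[ 0.59623708 -0.2795393 ]]
0.0002575150872261869 [-0.33759543 -0.22853939  0.53495549] [ 0.59679061 -0.31950562  0.00096866]
```

View pics/w5c.png

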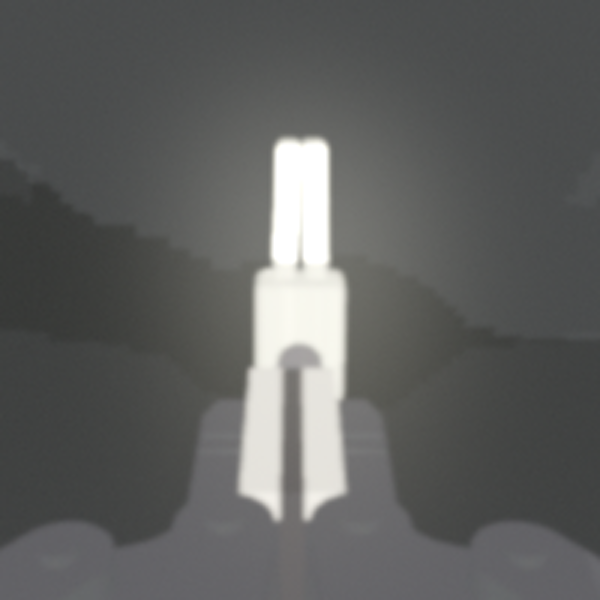

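View pics/s5c.png

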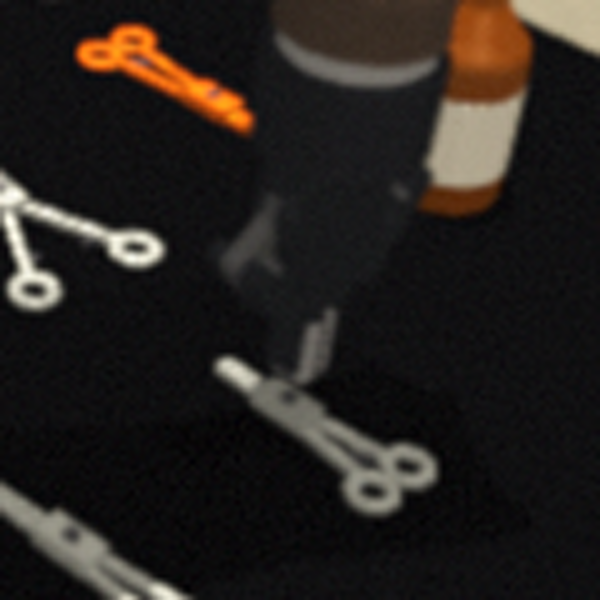

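```bash
python3 -c "
from h import *
c=grab('side');w=grab('wrist')
def plx(c,uv,x):
    d=rays(c,uv);o=c['pose'][:3,3];return (o+d*((x-o[0])/d[:,0])[:,None]).round(4)
uv=[[290+295/5,170+375/5],[290+312/5,170+380/5],[290+325/5,170+370/5],[290+305/5,170+318/5]]
print(plx(c,uv,.597)); print(plx(c,uv,.592))
print(plx(c,[[290+290/5,170+398/5]],.5978))
"
```

```text
[[ 0.597  -0.3211  0.0256]
 [ 0.597  -0.3304  0.0293]
 [ 0.597  -0.3361  0.0392]
 [ 0.597  -0.3208  0.0592]]
[[ 0.592  -0.3246  0.0307]
 [ 0.592  -0.3338  0.0343]
 [ 0.592  -0.3394  0.0442]
 [ 0.592  -0.3243  0.064 ]]
[[ 0.5978 -0.3202  0.0105]]
```

The opening went to 0 with no force. The two views put the shut fingertips about 25 mm above the reported TCP, at z≈0.027 with TCP z=0.001. So the fingers closed above the clamp without touching it. I open, then go lower in small steps and watch the force.

{"method": "apply_moves", "body": {"plan": [0,0,0,0,0,0,0,0,0,0,0,0,0,0,0,0,0,0,0,0,0.004,0,0,0,0,0,0.008,0,0,0,0,0,0.011,0,0,0,0,0,0.011,0,0,0], "grip": 0.04}}

```text
clock: 5.73
eef_pos: [0.5959, -0.319, -0.0114]
tool_rot: [0.693, 0.721, -0.001, -0.003]
ft_force: [-0.6, -0.7, -0.2]
grip_width: 0.0403
```

```bash
python3 -c "
from h import *
delta((.5972,-.319,-.02),92.3)
c=grab('wrist','w6');
s=grab('side')['pixels'][170:290,290:410];s=cv2.resize(cv2.cvtColor(s,cv2.COLOR_RGB2BGR),None,fx=4,fy=4,interpolation=cv2.INTER_CUBIC)
cv2.imwrite('pics/s6c.png',np.hstack([s,cv2.resize(cv2.cvtColor(c['pixels'][150:350,160:360],cv2.COLOR_RGB2BGR),(480,480))])[:, :][::1,::1] if 0 else cv2.resize(np.hstack([s,cv2.resize(cv2.cvtColor(c['pixels'][150:350,160:360],cv2.COLOR_RGB2BGR),(480,480))]),(800,400)))
"
```

```text
t 5.73 pos [ 0.5959 -0.319  -0.0114] shift [-0.0001  0.0013  0.0086] rot [-0.0048 -0.0028 -0.0011] gw 0.0403 F [-0.6 -0.7 -0.2]
```

View pics/s6c.png

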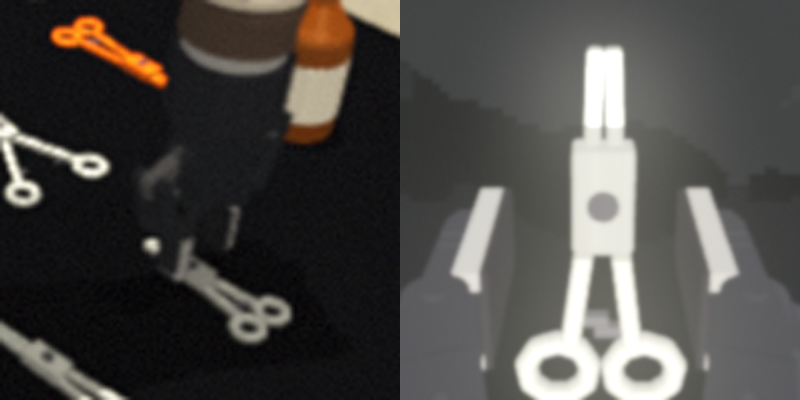

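Reported z=-0.011 with no contact confirms the offset. Going lower.

{"method": "apply_moves", "body": {"plan": [0,0.001,0.003,-0.004,-0.002,0,0,0.001,0.006,-0.004,-0.002,0,0,0.001,0.008,-0.004,-0.002,0,0,0.001,0.008,-0.004,-0.002,0]}}

```text
clock: 6.17
eef_pos: [0.5973, -0.3191, -0.0187]
tool_rot: [0.693, 0.721, 0.0, -0.0]
ft_force: [-0.2, 0.6, 0.0]
grip_width: 0.0399
```

```bash
cat >> h.py <<'E'
def duo(fn,sx=290,sy=170):
    c=grab('wrist');s=grab('side')['pixels'][sy:sy+120,sx:sx+120]
    f=lambda a:cv2.resize(cv2.cvtColor(a,cv2.COLOR_RGB2BGR),(400,400),interpolation=cv2.INTER_CUBIC)
    cv2.imwrite(f'pics/{fn}.png',np.hstack([f(s),f(c['pixels'][120:360,136:376])]));return c
E
python3 -c "
from h import *
delta((.5972,-.319,-.02),92.3);duo('s7')"
```

```text
t 6.17 pos [ 0.5973 -0.3191 -0.0187] shift [ 0.0001 -0.      0.0013] rot [ 0.0001 -0.0003 -0.0011] gw 0.0399 F [-0.2  0.6  0. ]
```

View pics/s7.png

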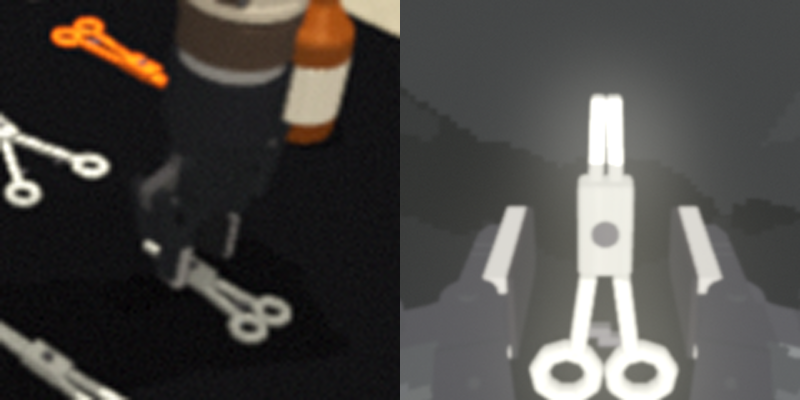

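{"method": "apply_moves", "body": {"plan": [0,0,0.003,0,0,0,0,0,0.003,0,0,0,0,0,0.003,0,0,0]}}

```text
clock: 6.52
eef_pos: [0.5976, -0.3193, -0.0212]
tool_rot: [0.693, 0.721, 0.0, 0.0]
ft_force: [0.0, -0.5, 0.0]
grip_width: 0.0396
```

{"method": "apply_moves", "body": {"plan": [0,0,0,0,0,0,0,0,0,0,0,0,0,0,0,0,0,0,0,0,0,0,0,0,0,0,0,0,0,0], "grip": 0.0}}

```text
clock: 6.93
eef_pos: [0.598, -0.3196, -0.0206]
tool_rot: [0.693, 0.721, 0.0, 0.001]
ft_force: [0.1, 0.3, 1.5]
grip_width: 0.0131
```

```bash
python3 -c "
from h import *
delta((.5972,-.319,.05),92.3)"
```

```text
t 6.93 pos [ 0.598  -0.3196 -0.0206] shift [ 0.0006 -0.0007 -0.0706] rot [ 0.0018  0.0007 -0.0012] gw 0.0131 F [0.1 0.3 1.5]
```

{"method": "apply_moves", "body": {"plan": [0,0,0,0,0,0,0,0,0,0,0,0,0,0,-0.025,0,0,0,0,0,-0.06,0,0,0,0,0,-0.09,0,0,0,0,0,-0.09,0,0,0,0,0,-0.09,0,0,0,0,0,-0.09,0,0,0]}}

```text
clock: 7.6
eef_pos: [0.5972, -0.3191, 0.0684]
tool_rot: [0.693, 0.721, 0.0, 0.0]
ft_force: [-0.6, -1.2, -0.3]
grip_width: 0.0131
```

```bash
python3 -c "
from h import *
delta((.6226,.1408,.07),82.1);duo('s8',290,150)"
```

```text
t 7.6 pos [ 0.5972 -0.3191  0.0684] shift [ 0.4586  0.0434 -0.0015] rot [ 0.0003 -0.0002  0.1769] gw 0.0131 F [-0.6 -1.2 -0.3]
```

View pics/s8.png

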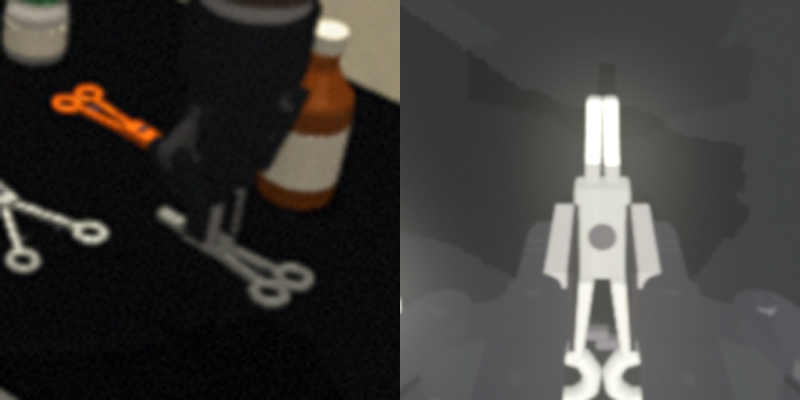

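```bash
cat >> h.py <<'E'
def pin(c,uv,dz=.0306,tip=None):
    "hinge pin in tool frame: intersects ray with tool plane z=-dz"
    T=c['pose']@np.linalg.inv(np.array(c['tool_from_camera']));M=np.array(c['tool_from_camera'])
    d=rays(c,uv)@c['pose'][:3,:3]@M[:3,:3].T;o=M[:3,3]
    print('pin in tool',(o+d*((-dz-o[2])/d[:,2])[:,None]).round(4))
E
python3 -c "
from h import *
c=grab('wrist');pin(c,[[257.2,262.2]]);pin(c,[[257.2,227.5],[257.2,287]]);pin(c,[[257,177.5]],.0266)"
```

```text
pin in tool [[-0.001  -0.0005 -0.0306]]
pin in tool [[ 0.0176 -0.0005 -0.0306]
 [-0.0152 -0.0005 -0.0306]]
pin in tool [[ 0.0409 -0.0006 -0.0266]]
```

{"method": "apply_moves", "body": {"plan": [0.459,0.043,-0.001,0,0,0.177,0.459,0.043,-0.001,0,0,0.177,0.459,0.043,-0.001,0,0,0.177,0.459,0.043,-0.001,0,0,0.177,0.459,0.043,-0.001,0,0,0.177,0.459,0.043,-0.001,0,0,0.177,0.459,0.043,-0.001,0,0,0.177,0.459,0.043,-0.001,0,0,0.177,0.459,0.043,-0.001,0,0,0.177,0.459,0.043,-0.001,0,0,0.177,0.459,0.043,-0.001,0,0,0.177,0.459,0.043,-0.001,0,0,0.177]}}

```text
clock: 8.75
eef_pos: [0.6217, 0.1488, 0.0684]
tool_rot: [0.751, 0.66, 0.001, -0.001]
ft_force: [0.3, -0.8, 0.5]
grip_width: 0.0132
```

{"method": "apply_moves", "body": {"plan": [0,0,0,0,0,0,0,0,0,0,0,0,0,0,0,0,0,0,0,0,0,0,0,0]}}

```text
clock: 9.08
eef_pos: [0.6225, 0.139, 0.0695]
tool_rot: [0.755, 0.656, -0.0, 0.0]
ft_force: [0.7, -0.1, -0.7]
grip_width: 0.0131
```

```bash
python3 -c "
from h import *
c=grab('wrist','w9')
delta((.6226,.1408,-.015),82.1)
H=hsv(c);m=cv2.inRange(H,(0,120,80),(10,255,255))|cv2.inRange(H,(172,120,80),(180,255,255))
n,l,s,ce=cv2.connectedComponentsWithStats(m)
for i in range(1,n):
    if s[i][4]>15: print(s[i],ce[i].round(1),toplane(c,ce[i],.004).round(4))
"
```

```text
t 9.13 pos [0.6227 0.139  0.0697] shift [ 0.0018 -0.0004  0.0847] rot [ 0.0006  0.0005 -0.0028] gw 0.0132 F [ 0.3 -0.3 -0. ]
[ 51 183  22  21 352] [ 61.2 193.2] [[0.4743 0.1621]]
[150 183  22  20 340] [160.5 192.8] [[0.5492 0.1519]]
[268 188   2  10  18] [268.4 192.5] [[0.6311 0.1405]]
```

View pics/w9.png

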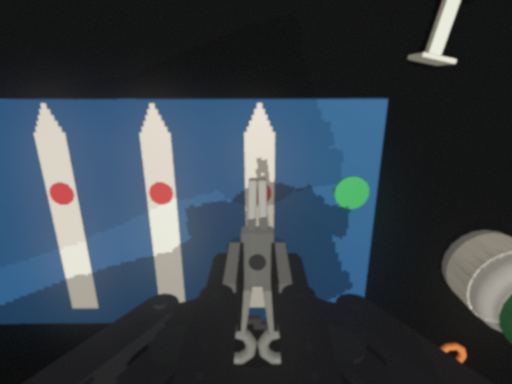

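Held straight; pin in hand within 1 mm of the TCP. Dots seen at (61,193) and (160,193), consistent with the top view to 2 mm and exactly 75.6 mm apart. Lowering.

{"method": "apply_moves", "body": {"plan": [0.003,0.001,0.03,0,0,-0.003,0.003,0.001,0.06,0,0,-0.003,0.003,0.001,0.075,0,0,-0.003,0.003,0.001,0.08,0,0,-0.003,0.003,0.001,0.085,0,0,-0.003,0.003,0.001,0.085,0,0,-0.003,0.003,0.001,0.085,0,0,-0.003]}}

```text
clock: 9.72
eef_pos: [0.6253, 0.1435, -0.0139]
tool_rot: [0.753, 0.657, 0.001, 0.001]
ft_force: [0.3, -0.8, -0.2]
grip_width: 0.0128
```

```bash
python3 -c "
from h import *
delta((.6237,.1415,-.0165),82.2);c=grab('wrist','w10')"
```

```text
t 9.72 pos [ 0.6253  0.1435 -0.0139] shift [-0.0022 -0.0014  0.0026] rot [ 0.0032 -0.0006  0.0003] gw 0.0128 F [ 0.3 -0.8 -0.2]
```

View pics/w10.png

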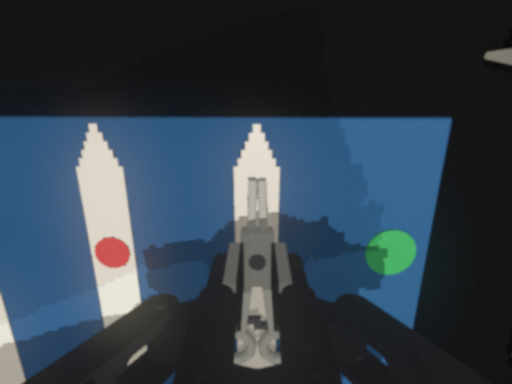

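```bash
python3 -c "
from h import *
c=grab('wrist');H=hsv(c)
def cen(m):
    n,l,s,ce=cv2.connectedComponentsWithStats(m);i=1+np.argmax(s[1:,4]);return ce[i]
r=cen(cv2.inRange(H,(0,120,60),(10,255,255))|cv2.inRange(H,(172,120,60),(180,255,255)));g=cen(cv2.inRange(H,(50,120,40),(85,255,255)))
P=toplane(c,[r,g],.004);print(P.round(4),np.linalg.norm(P[1]-P[0]));f=P[0]+(P[1]-P[0])*75/145;print('far dot',f.round(4))
print('hinge',toplane(c,[[257.3,262]],.0167).round(4), 'stripe tip',toplane(c,[[257,124]],.004).round(4),'jaw tip',toplane(c,[[258,178]],.0127).round(4))
delta((*f,-.0165),82.2)"
```

```text
[[0.5488 0.1515]
 [0.6942 0.1315]] 0.14672246307045378
far dot [0.624  0.1412]
hinge [[0.625  0.1425]] stripe tip [[0.6337 0.2072]] jaw tip [[0.6309 0.1838]]
t 9.82 pos [ 0.6257  0.1438 -0.0133] shift [-0.0029 -0.0013  0.0031] rot [ 0.0041 -0.001   0.0008] gw 0.0131 F [ 0.4 -0.4 -0.3]
```

{"method": "apply_moves", "body": {"plan": [-0.002,-0.001,0.001,0.003,-0.001,0.001,-0.002,-0.001,0.002,0.003,-0.001,0.001,-0.002,-0.001,0.003,0.003,-0.001,0.001,-0.002,-0.001,0.003,0.003,-0.001,0.001,-0.002,-0.001,0.003,0.003,-0.001,0.001]}}

```text
clock: 10.23
eef_pos: [0.6235, 0.1419, -0.0167]
tool_rot: [0.754, 0.657, -0.0, 0.0]
ft_force: [-1.2, -1.8, 5.1]
grip_width: 0.013
```

{"method": "apply_moves", "body": {"plan": [0,0,0,0,0,0,0,0,0,0,0,0,0,0,0,0,0,0,0,0,0,0,0,0], "grip": 0.04}}

```text
clock: 10.57
eef_pos: [0.6228, 0.1419, -0.0183]
tool_rot: [0.754, 0.657, -0.001, -0.0]
ft_force: [-0.5, 0.2, -0.4]
grip_width: 0.0404
```

{"method": "apply_moves", "body": {"plan": [0,0,-0.01,0,0,0,0,0,-0.04,0,0,0,0,0,-0.08,0,0,0,0,0,-0.12,0,0,0,0,0,-0.14,0,0,0,0,0,-0.14,0,0,0,0,0,-0.14,0,0,0]}}

```text
clock: 11.15
eef_pos: [0.6247, 0.1424, 0.1247]
tool_rot: [0.754, 0.657, 0.001, 0.001]
ft_force: [-0.8, -0.3, 0.2]
grip_width: 0.04
```

```bash
cat >> h.py <<'E'
def dots(c):
    H=hsv(c);m=cv2.inRange(H,(0,120,60),(10,255,255))|cv2.inRange(H,(172,120,60),(180,255,255))
    n,l,s,ce=cv2.connectedComponentsWithStats(m)
    for i in range(1,n):
        if 40<s[i][4]<1500: print('dot',s[i],toplane(c,ce[i],.004).round(4))
E
python3 -c "
from h import *
c=grab('wrist','w11');dots(c)
delta((.4484,-.092,.03),79.3)
"
```

```text
dot [ 85 170  18  16 216] [[0.4746 0.1621]]
dot [168 170  16  16 198] [[0.5493 0.1518]]
dot [414 305  19  17  59] [[ 0.7821 -0.0316]]
t 11.2 pos [0.6233 0.1421 0.1226] shift [-0.2555 -0.1415  0.0929] rot [-0.0009  0.0008  0.0508] gw 0.0403 F [-0.1 -0.1 -1.1]
```

View pics/w11.png

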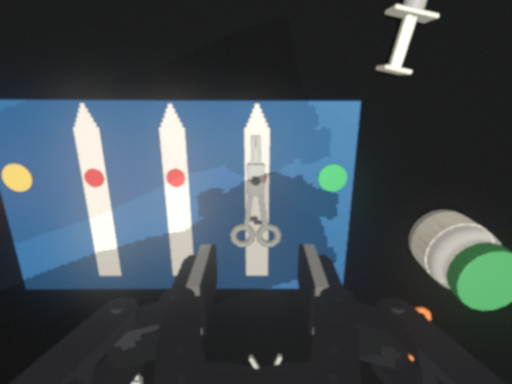

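The short clamp lies on the far stripe, pin at (256,181), jaws towards the pointed end. Now the medium one.

```bash
python3 -c "
from h import *
c=grab('wrist');print('pin',toplane(c,[[256,181]],.014).round(4),'tip',toplane(c,[[256.5,136]],.010).round(4))
"
```

```text
pin [[0.6217 0.1413]] tip [[0.6275 0.1804]]
```

{"method": "apply_moves", "body": {"plan": [-0.255,-0.141,0.093,-0.001,0.001,0.051,-0.255,-0.141,0.093,-0.001,0.001,0.051,-0.255,-0.141,0.093,-0.001,0.001,0.051,-0.255,-0.141,0.093,-0.001,0.001,0.051,-0.255,-0.141,0.093,-0.001,0.001,0.051,-0.255,-0.141,0.093,-0.001,0.001,0.051,-0.255,-0.141,0.093,-0.001,0.001,0.051,-0.255,-0.141,0.093,-0.001,0.001,0.051,-0.255,-0.141,0.093,-0.001,0.001,0.051,-0.255,-0.141,0.093,-0.001,0.001,0.051,-0.255,-0.141,0.093,-0.001,0.001,0.051]}}

```text
clock: 12.17
eef_pos: [0.4492, -0.0911, 0.0291]
tool_rot: [0.77, 0.638, -0.0, -0.0]
ft_force: [0.5, 0.0, -0.1]
grip_width: 0.0398
```

```bash
python3 -c "
from h import *
c=grab('wrist','w12');delta((.4484,-.092,-.021),79.3)
"
```

```text
t 12.22 pos [ 0.4498 -0.0909  0.0294] shift [-0.0013 -0.0012  0.0504] rot [-0.0002 -0.0002  0.0009] gw 0.0405 F [ 0.3 -0.5 -0.6]
```

View pics/w12.png

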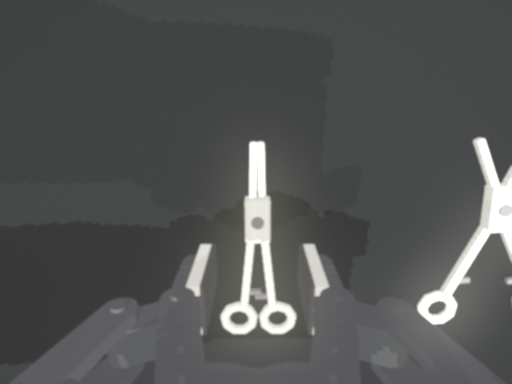

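```bash
python3 -c "
from h import *
c=grab('wrist');print(toplane(c,[[257.7,223]],.010).round(4),toplane(c,[[257.5,142]],.006).round(4));delta((.4484,-.092,-.021),79.3)
"
```

```text
[[ 0.4493 -0.0933]] [[ 0.4586 -0.0431]]
t 12.27 pos [ 0.45   -0.0908  0.0296] shift [-0.0015 -0.0013  0.0506] rot [ 0.0001 -0.0001  0.0015] gw 0.0401 F [-0.2 -1.2  0.2]
```

{"method": "apply_moves", "body": {"plan": [-0.002,-0.001,0.03,0,0,0.001,-0.002,-0.001,0.042,0,0,0.001,-0.002,-0.001,0.047,0,0,0.001,-0.002,-0.001,0.0505,0,0,0.001,-0.002,-0.001,0.0505,0,0,0.001,-0.002,-0.001,0.0505,0,0,0.001]}}

```text
clock: 12.77
eef_pos: [0.4484, -0.0931, -0.0205]
tool_rot: [0.77, 0.638, 0.0, 0.0]
ft_force: [0.1, 0.1, -0.0]
grip_width: 0.0401
```

{"method": "apply_moves", "body": {"plan": [0,0,0,0,0,0,0,0,0,0,0,0,0,0,0,0,0,0,0,0,0,0,0,0,0,0,0,0,0,0,0,0,0,0,0,0], "grip": 0.0}}

```text
clock: 13.27
eef_pos: [0.4483, -0.0935, -0.02]
tool_rot: [0.77, 0.638, 0.0, 0.0]
ft_force: [-0.9, 2.0, 5.1]
grip_width: 0.0127
```

{"method": "apply_moves", "body": {"plan": [0,0,-0.02,0,0,0,0,0,-0.05,0,0,0,0,0,-0.09,0,0,0,0,0,-0.09,0,0,0,0,0,-0.09,0,0,0]}}

```text
clock: 13.68
eef_pos: [0.45, -0.094, 0.0715]
tool_rot: [0.77, 0.638, 0.002, 0.002]
ft_force: [0.5, 0.2, -0.2]
grip_width: 0.0127
```

```bash
python3 -c "
from h import *
c=grab('wrist','w13');delta((.549,.151,.07),82.2)
"
```

```text
t 13.73 pos [ 0.4482 -0.0936  0.0697] shift [ 2.591e-01  5.330e-02 -2.000e-04] rot [ 0.0017  0.0003 -0.052 ] gw 0.0129 F [-0.  -0.3 -0.6]
```

View pics/w13.png

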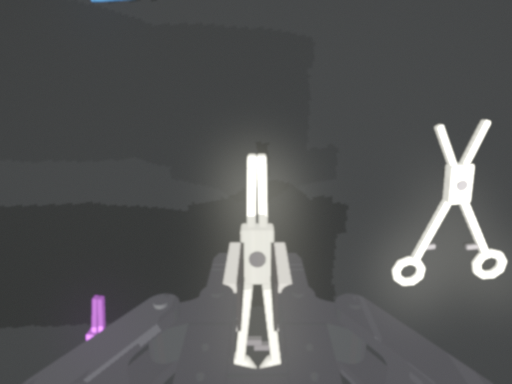

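{"method": "apply_moves", "body": {"plan": [0.259,0.054,0,0.002,0,-0.052,0.259,0.054,0,0.002,0,-0.052,0.259,0.054,0,0.002,0,-0.052,0.259,0.054,0,0.002,0,-0.052,0.259,0.054,0,0.002,0,-0.052,0.259,0.054,0,0.002,0,-0.052,0.259,0.054,0,0.002,0,-0.052,0.259,0.054,0,0.002,0,-0.052,0.259,0.054,0.04,0.002,0,-0.052,0.259,0.054,0.06,0.002,0,-0.052,0.259,0.054,0.075,0.002,0,-0.052,0.259,0.054,0.075,0.002,0,-0.052]}}

```text
clock: 14.73
eef_pos: [0.5435, 0.1486, -0.0115]
tool_rot: [0.754, 0.657, -0.006, -0.003]
ft_force: [-0.1, 0.0, -1.0]
grip_width: 0.013
```

{"method": "apply_moves", "body": {"plan": [0,0,0,0,0,0,0,0,0,0,0,0,0,0,0,0,0,0]}}

```text
clock: 14.98
eef_pos: [0.5499, 0.1507, -0.0049]
tool_rot: [0.754, 0.657, -0.0, -0.001]
ft_force: [0.1, -0.7, -1.0]
grip_width: 0.0131
```

```bash
python3 -c "
from h import *
c=grab('wrist','w14');dots(c);o=sensors.get_obs();print('hinge',toplane(c,[[257.3,259.5]],o['eef_pos'][2]+.0304).round(4))
delta((.5495,.1515,-.0165),82.2)
"
```

```text
dot [104 225  32  28 691] [[0.4746 0.1619]]
hinge [[0.5496 0.1511]]
t 15.03 pos [ 0.55    0.1509 -0.0048] shift [ 0.0005 -0.0006  0.0118] rot [-0.0004 -0.0009 -0.0004] gw 0.0124 F [-0.3  0.2 -0.8]
```

View pics/w14.png

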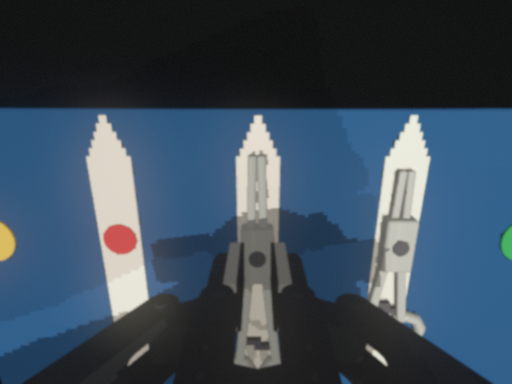

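```bash
python3 -c "
from h import *
c=grab('wrist');print('short pin',toplane(c,[[401,248]],.014).round(4),'tip',toplane(c,[[404,171]],.010).round(4));delta((.5492,.1515,-.0165),82.2)
"
```

```text
short pin [[0.624  0.1411]] tip [[0.627  0.1815]]
t 15.08 pos [ 0.55    0.151  -0.0048] shift [ 0.0004 -0.0008  0.0117] rot [-0.0004 -0.0009 -0.0003] gw 0.0125 F [-0.2  0.1 -0.5]
```

{"method": "apply_moves", "body": {"plan": [0.0005,-0.0005,0.006,0,-0.001,0,0.0005,-0.0005,0.01,0,-0.001,0,0.0005,-0.0005,0.012,0,-0.001,0,0.0005,-0.0005,0.012,0,-0.001,0,0.0005,-0.0005,0.012,0,-0.001,0]}}

```text
clock: 15.5
eef_pos: [0.549, 0.1518, -0.016]
tool_rot: [0.753, 0.657, -0.0, -0.0]
ft_force: [-3.6, -1.4, 12.5]
grip_width: 0.013
```

```bash
python3 -c "
from h import *
c=grab('wrist');dots(c);delta((.5492,.1515,-.0165),82.2)
"
```

```text
dot [ 97 236  34  29 774] [[0.4745 0.1618]]
t 15.55 pos [ 0.549   0.1518 -0.0161] shift [-0.0002  0.0003  0.0004] rot [-0.0009  0.0003  0.0003] gw 0.0128 F [-4.3 -0.8 13.2]
```

{"method": "apply_moves", "body": {"plan": [0,0,-0.001,0,0,0,0,0,-0.001,0,0,0,0,0,-0.001,0,0,0,0,0,-0.001,0,0,0], "grip": 0.035}}

```text
clock: 15.88
eef_pos: [0.5482, 0.1515, -0.0176]
tool_rot: [0.754, 0.657, -0.002, -0.001]
ft_force: [-0.4, -0.9, -0.1]
grip_width: 0.035
```

{"method": "apply_moves", "body": {"plan": [0,0,-0.01,0,0,0,0,0,-0.04,0,0,0,0,0,-0.08,0,0,0,0,0,-0.11,0,0,0,0,0,-0.11,0,0,0,0,0,-0.11,0,0,0]}}

```text
clock: 16.38
eef_pos: [0.5509, 0.1522, 0.096]
tool_rot: [0.754, 0.657, 0.002, 0.001]
ft_force: [-0.0, 0.8, -1.7]
grip_width: 0.035
```

```bash
python3 -c "
from h import *
c=grab('wrist','w15');dots(c)
delta((.4566,-.3232,.1),96.6);delta((.4566,-.3232,.03),96.6)
"
```

```text
dot [158 178  18  18 246] [[0.4749 0.1621]]
dot [463 324  49  47 153] [[ 0.7506 -0.0387]]
dot [490 349  22  32  90] [[ 0.7705 -0.0747]]
t 16.43 pos [0.5493 0.1518 0.0939] shift [-0.4832 -0.0274 -0.0059] rot [-9.000e-04  1.000e-04 -2.512e-01] gw 0.0352 F [ 0.  -0.1 -0.6]
t 16.43 pos [0.5493 0.1518 0.0939] shift [-0.4831 -0.0274  0.0641] rot [-9.000e-04  1.000e-04 -2.512e-01] gw 0.0352 F [ 0.  -0.1 -0.6]
```

View pics/w15.png

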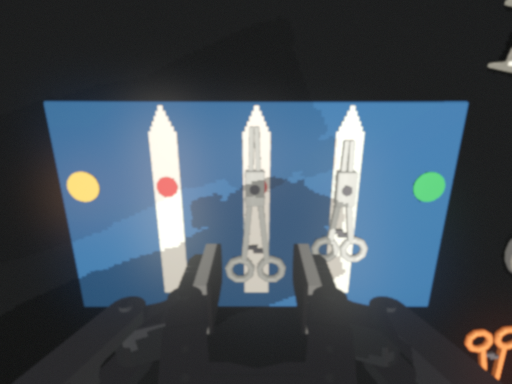

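Medium is on the mid stripe, pin (255,189). Now the long one.

{"method": "apply_moves", "body": {"plan": [-0.483,-0.027,-0.006,-0.001,0,-0.251,-0.483,-0.027,-0.006,-0.001,0,-0.251,-0.483,-0.027,-0.006,-0.001,0,-0.251,-0.483,-0.027,-0.006,-0.001,0,-0.251,-0.483,-0.027,-0.006,-0.001,0,-0.251,-0.483,-0.027,-0.006,-0.001,0,-0.251,-0.483,-0.027,-0.006,-0.001,0,-0.251,-0.483,-0.027,-0.006,-0.001,0,-0.251,-0.483,-0.027,-0.006,-0.001,0,-0.251,-0.483,-0.027,-0.006,-0.001,0,-0.251,-0.483,-0.027,0.02,-0.001,0,-0.251,-0.483,-0.027,0.06,-0.001,0,-0.251], "grip": 0.04}}

```text
clock: 17.43
eef_pos: [0.46, -0.3193, 0.0523]
tool_rot: [0.667, 0.745, -0.001, 0.004]
ft_force: [0.8, -1.6, 0.7]
grip_width: 0.0403
```

{"method": "apply_moves", "body": {"plan": [0,0,0,0,0,0,0,0,0,0,0,0,0,0,0,0,0,0,0,0,0,0,0,0]}}

```text
clock: 17.77
eef_pos: [0.4589, -0.3124, 0.05]
tool_rot: [0.665, 0.747, -0.001, -0.0]
ft_force: [-0.3, -0.0, 0.1]
grip_width: 0.04
```

```bash
python3 -c "
from h import *
c=grab('wrist','w16');delta((.4566,-.3232,-.0205),96.6)
"
```

```text
t 17.82 pos [ 0.4593 -0.3124  0.0505] shift [-0.0103 -0.0039  0.071 ] rot [-0.0007  0.0012  0.0017] gw 0.0402 F [-0.7 -0.4  0.8]
```

View pics/w16.png

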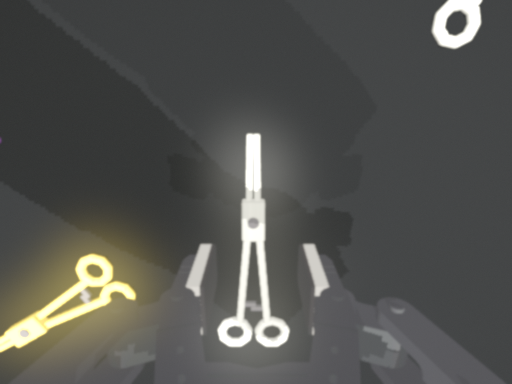

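```bash
python3 -c "
from h import *
c=grab('wrist');P=toplane(c,[[253.3,221.5]],.010)[0];print(P.round(4),toplane(c,[[253.5,133]],.006).round(4));delta((*P,-.0205),96.6)
"
```

```text
[ 0.4573 -0.3232] [[ 0.4504 -0.2621]]
t 17.87 pos [ 0.4595 -0.3125  0.0508] shift [-0.0103 -0.0034  0.0713] rot [-0.0004  0.0017  0.002 ] gw 0.0402 F [ 0.1  0.2 -0.2]
```

{"method": "apply_moves", "body": {"plan": [-0.0105,-0.0035,0.02,0,0.001,0.002,-0.0105,-0.0035,0.04,0,0.001,0.002,-0.0105,-0.0035,0.06,0,0.001,0.002,-0.0105,-0.0035,0.067,0,0.001,0.002,-0.0105,-0.0035,0.071,0,0.001,0.002,-0.0105,-0.0035,0.071,0,0.001,0.002,-0.0105,-0.0035,0.071,0,0.001,0.002]}}

```text
clock: 18.45
eef_pos: [0.4569, -0.3243, -0.0202]
tool_rot: [0.666, 0.746, -0.0, 0.0]
ft_force: [0.5, 0.2, 0.4]
grip_width: 0.0399
```

{"method": "apply_moves", "body": {"plan": [0,0,0,0,0,0,0,0,0,0,0,0,0,0,0,0,0,0,0,0,0,0,0,0,0,0,0,0,0,0,0,0,0,0,0,0], "grip": 0.0}}

```text
clock: 18.95
eef_pos: [0.4569, -0.3247, -0.0199]
tool_rot: [0.666, 0.746, -0.0, 0.0]
ft_force: [-0.4, 2.0, 6.9]
grip_width: 0.0127
```

{"method": "apply_moves", "body": {"plan": [0,0,-0.02,0,0,0,0,0,-0.05,0,0,0,0,0,-0.09,0,0,0,0,0,-0.09,0,0,0,0,0,-0.09,0,0,0]}}

```text
clock: 19.37
eef_pos: [0.4583, -0.3259, 0.0718]
tool_rot: [0.666, 0.746, -0.0, 0.003]
ft_force: [-0.1, -0.2, -0.1]
grip_width: 0.0125
```

```bash
python3 -c "
from h import *
c=grab('wrist','w17');delta((.475,.1615,.07),82.2)
"
```

```text
t 19.42 pos [ 0.4568 -0.3247  0.0698] shift [ 0.4811  0.0729 -0.0009] rot [0.0003 0.0013 0.249 ] gw 0.0129 F [ 0.6 -0.3 -0.5]
```

View pics/w17.png

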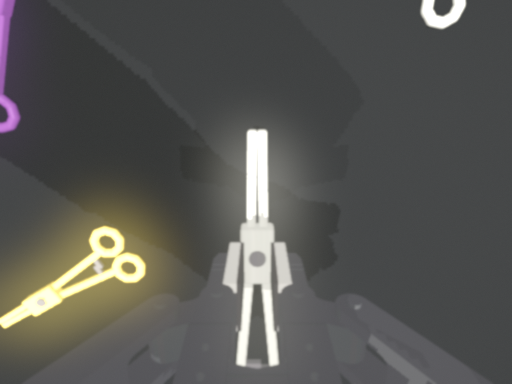

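Held, pin (257,259). Moving to the near stripe.

{"method": "apply_moves", "body": {"plan": [0.481,0.073,-0.001,0,0.001,0.249,0.481,0.073,-0.001,0,0.001,0.249,0.481,0.073,-0.001,0,0.001,0.249,0.481,0.073,-0.001,0,0.001,0.249,0.481,0.073,-0.001,0,0.001,0.249,0.481,0.073,-0.001,0,0.001,0.249,0.481,0.073,-0.001,0,0.001,0.249,0.481,0.073,-0.001,0,0.001,0.249,0.481,0.073,-0.001,0,0.001,0.249,0.481,0.073,-0.001,0,0.001,0.249,0.481,0.073,-0.001,0,0.001,0.249,0.481,0.073,-0.001,0,0.001,0.249]}}

```text
clock: 20.42
eef_pos: [0.4728, 0.1646, 0.0681]
tool_rot: [0.753, 0.658, -0.001, -0.002]
ft_force: [0.9, -1.0, -0.6]
grip_width: 0.0126
```

{"method": "apply_moves", "body": {"plan": [0,0,0,0,0,0,0,0,0.03,0,0,0,0,0,0.06,0,0,0,0,0,0.075,0,0,0,0,0,0.075,0,0,0,0,0,0.075,0,0,0]}}

```text
clock: 20.92
eef_pos: [0.4722, 0.161, -0.007]
tool_rot: [0.754, 0.657, -0.003, -0.002]
ft_force: [-0.5, -0.5, 0.3]
grip_width: 0.0128
```

```bash
python3 -c "
from h import *
c=grab('wrist','w18');dots(c);o=sensors.get_obs();print('hinge',toplane(c,[[257.3,259.3]],o['eef_pos'][2]+.0304).round(4))
delta((.475,.1615,-.016),82.2)
"
```

```text
hinge [[0.4722 0.1622]]
t 20.97 pos [ 0.4737  0.1615 -0.0057] shift [0.0001 0.0013 0.0103] rot [-0.0037 -0.0001 -0.0003] gw 0.0129 F [ 0.5  1.1 -0.3]
```

View pics/w18.png

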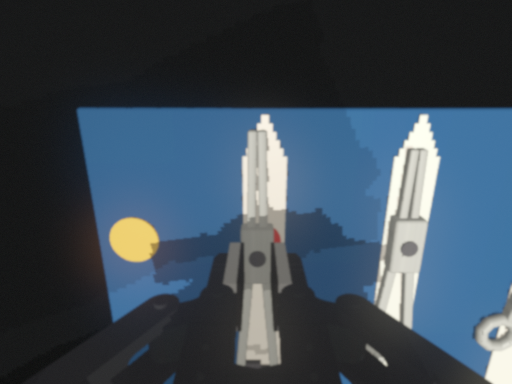

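{"method": "apply_moves", "body": {"plan": [0,0.0015,0.005,-0.003,0,0,0,0.0015,0.006,-0.003,0,0,0,0.0015,0.006,-0.003,0,0,0,0.0015,0.006,-0.003,0,0]}}

```text
clock: 21.3
eef_pos: [0.4762, 0.162, -0.0106]
tool_rot: [0.754, 0.657, 0.001, 0.0]
ft_force: [0.5, 0.4, -0.7]
grip_width: 0.0127
```

```bash
python3 -c "
from h import *
c=grab('wrist','w19');dots(c);o=sensors.get_obs();print('hinge',toplane(c,[[257.3,259.3]],o['eef_pos'][2]+.0304).round(4))
print('stripe apex')
delta((.475,.162,-.016),82.2)
"
```

```text
hinge [[0.4758 0.1623]]
stripe apex
t 21.35 pos [ 0.4762  0.162  -0.0107] shift [-0.0001 -0.0012  0.0053] rot [ 0.0019 -0.0015  0.    ] gw 0.0127 F [0.4 0.6 0.2]
```

View pics/w19.png

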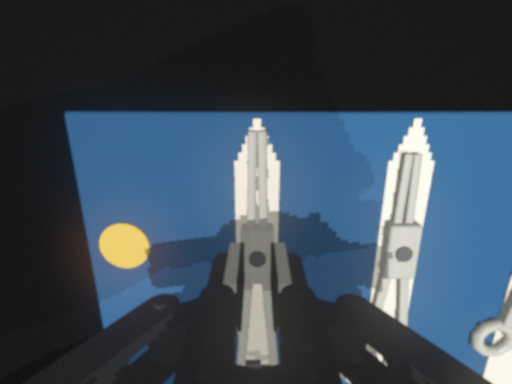

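{"method": "apply_moves", "body": {"plan": [0,-0.0005,0.003,0.002,-0.001,0,0,-0.0005,0.005,0.002,-0.001,0,0,-0.0005,0.005,0.002,-0.001,0,0,-0.0005,0.005,0.002,-0.001,0]}}

```text
clock: 21.68
eef_pos: [0.4755, 0.1621, -0.0159]
tool_rot: [0.754, 0.657, -0.0, -0.0]
ft_force: [-0.9, -0.4, 4.0]
grip_width: 0.0126
```

```bash
python3 -c "
from h import *
c=grab('wrist','w20');delta((.475,.162,-.016),82.2)
"
```

```text
t 21.73 pos [ 0.4755  0.1621 -0.0159] shift [-0.0002 -0.0005  0.0001] rot [-0.0005 -0.0003  0.0001] gw 0.0127 F [-2.  -0.1  3.5]
```

{"method": "apply_moves", "body": {"plan": [0,0,0,0,0,0,0,0,0,0,0,0,0,0,0,0,0,0,0,0,0,0,0,0], "grip": 0.035}}

```text
clock: 22.07
eef_pos: [0.475, 0.1619, -0.0166]
tool_rot: [0.754, 0.657, -0.001, -0.001]
ft_force: [-0.6, 0.7, -0.2]
grip_width: 0.035
```

{"method": "apply_moves", "body": {"plan": [0,0,-0.01,0,0,0,0,0,-0.04,0,0,0,0,0,-0.08,0,0,0,0,0,-0.11,0,0,0,0,0,-0.13,0,0,0,0,0,-0.13,0,0,0,0,0,-0.13,0,0,0]}}

```text
clock: 22.65
eef_pos: [0.4766, 0.1624, 0.1157]
tool_rot: [0.754, 0.657, 0.002, 0.0]
ft_force: [-0.6, -0.7, -0.6]
grip_width: 0.0353
```

```bash
python3 -c "
from h import *
c=grab('wrist','w21')
delta((.6017,-.112,.1),84.5);delta((.6017,-.112,.03),84.5)
"
```

```text
t 22.7 pos [0.4754 0.162  0.1142] shift [-0.2543  0.1623  0.014 ] rot [-0.0003 -0.0004 -0.04  ] gw 0.0352 F [-0.5  0.1 -0. ]
t 22.7 pos [0.4754 0.162  0.1142] shift [-0.2543  0.1623  0.084 ] rot [-0.0003 -0.0004 -0.04  ] gw 0.0352 F [-0.5  0.1 -0. ]
```

View pics/w21.png

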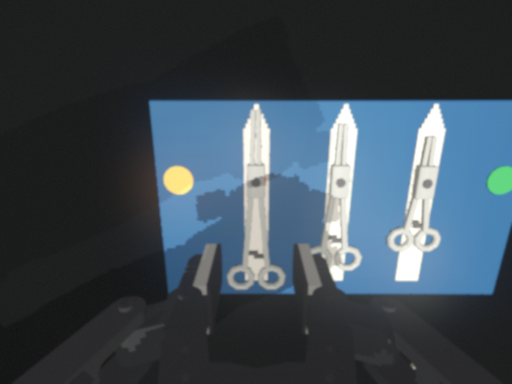

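All three lie along their stripes: pins at (256,183), (341,183), (427,183). Now the open clamp.

{"method": "apply_moves", "body": {"plan": [-0.254,0.162,0.014,0,0,-0.04,-0.254,0.162,0.014,0,0,-0.04,-0.254,0.162,0.014,0,0,-0.04,-0.254,0.162,0.014,0,0,-0.04,-0.254,0.162,0.014,0,0,-0.04,-0.254,0.162,0.014,0,0,-0.04,-0.254,0.162,0.014,0,0,-0.04,-0.254,0.162,0.03,0,0,-0.04,-0.254,0.162,0.06,0,0,-0.04,-0.254,0.162,0.08,0,0,-0.04,-0.254,0.162,0.08,0,0,-0.04,-0.254,0.162,0.08,0,0,-0.04], "grip": 0.035}}

```text
clock: 23.7
eef_pos: [0.5986, -0.1113, 0.0307]
tool_rot: [0.74, 0.672, -0.002, -0.003]
ft_force: [-0.2, -0.3, 1.6]
grip_width: 0.0351
```

{"method": "apply_moves", "body": {"plan": [0,0,0,0,0,0,0,0,0,0,0,0]}}

```text
clock: 23.87
eef_pos: [0.6025, -0.1115, 0.035]
tool_rot: [0.74, 0.673, 0.0, 0.001]
ft_force: [0.6, 0.5, 1.1]
grip_width: 0.0355
```

```bash
python3 -c "
from h import *
c=grab('wrist','w22');delta((.6017,-.112,-.0205),84.5)
"
```

```text
t 23.92 pos [ 0.6027 -0.1115  0.0353] shift [-0.0005 -0.001   0.0558] rot [0.0019 0.0002 0.0006] gw 0.035 F [-0.7  0.7 -0. ]
```

View pics/w22.png

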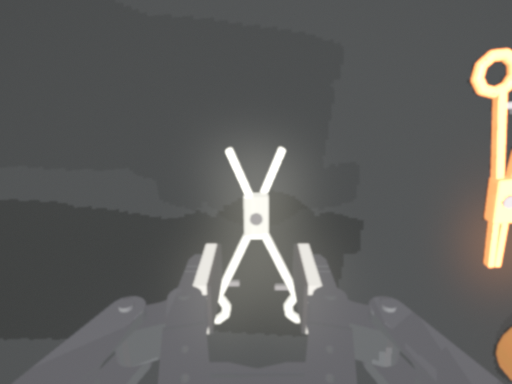

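```bash
python3 -c "
from h import *
c=grab('wrist');P=toplane(c,[[256.3,218.5]],.010)[0];print(P.round(4));delta((*P,-.0205),84.5)
"
```

```text
[ 0.6016 -0.1132]
t 23.97 pos [ 0.6026 -0.1115  0.0353] shift [-0.0018 -0.001   0.0558] rot [0.002  0.0002 0.0007] gw 0.0354 F [ 0.4 -0.1 -0.1]
```

{"method": "apply_moves", "body": {"plan": [-0.0015,-0.001,0.02,0.002,0,0.001,-0.0015,-0.001,0.04,0.002,0,0.001,-0.0015,-0.001,0.05,0.002,0,0.001,-0.0015,-0.001,0.056,0.002,0,0.001,-0.0015,-0.001,0.056,0.002,0,0.001,-0.0015,-0.001,0.056,0.002,0,0.001]}}

```text
clock: 24.47
eef_pos: [0.6006, -0.113, -0.0219]
tool_rot: [0.74, 0.672, -0.001, -0.001]
ft_force: [-0.4, -0.5, 0.6]
grip_width: 0.0352
```

{"method": "apply_moves", "body": {"plan": [0,0,0,0,0,0,0,0,0,0,0,0,0,0,0,0,0,0,0,0,0,0,0,0,0,0,0,0,0,0,0,0,0,0,0,0], "grip": 0.0}}

```text
clock: 24.97
eef_pos: [0.6015, -0.1133, -0.0209]
tool_rot: [0.741, 0.672, -0.0, 0.0]
ft_force: [-0.9, -1.0, 6.2]
grip_width: 0.0135
```

{"method": "apply_moves", "body": {"plan": [0,0,-0.02,0,0,0,0,0,-0.05,0,0,0,0,0,-0.09,0,0,0,0,0,-0.12,0,0,0,0,0,-0.12,0,0,0,0,0,-0.12,0,0,0]}}

```text
clock: 25.47
eef_pos: [0.6024, -0.1135, 0.1001]
tool_rot: [0.741, 0.672, 0.001, 0.001]
ft_force: [-0.4, 0.6, -1.5]
grip_width: 0.0132
```

```bash
python3 - <<'E'
from h import *
c=grab('wrist','w23');delta((.463,.435,.1),180)
t=grab('top','t23');H=hsv(t);m=cv2.inRange(H,(0,120,90),(8,255,255))|cv2.inRange(H,(174,120,90),(180,255,255))
n,l,s,ce=cv2.connectedComponentsWithStats(m);i=1+np.argmax(s[1:,4]);cn=cv2.findContours((l==i).astype('uint8'),0,2)[0][0]
r=cv2.minAreaRect(cn);b=cv2.boxPoints(r);print(b.round(1),toplane(t,b,.014).round(4),toplane(t,b,.014).mean(0).round(4))
im=cv2.resize(cv2.cvtColor(t['pixels'][160:260,60:140],cv2.COLOR_RGB2BGR),(480,600),interpolation=cv2.INTER_CUBIC);cv2.imwrite('pics/tray.png',im)
E
```

```text
t 25.52 pos [ 0.6006 -0.1132  0.0979] shift [ 0.5322 -0.1901 -0.0017] rot [-0.0017 -0.0018 -1.6679] gw 0.0128 F [ 0.6  0.1 -1.6]
[[ 71.9 243.9]
 [ 76.7 170.7]
 [128.3 174.1]
 [123.5 247.3]] [[0.38   0.5111]
 [0.5981 0.5113]
 [0.5887 0.3523]
 [0.3734 0.3558]] [0.4851 0.4326]
```

View pics/w23.png

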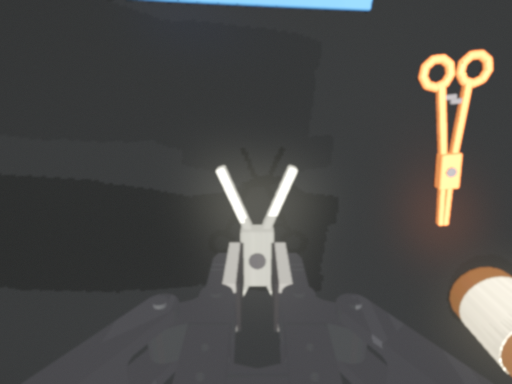

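View pics/tray.png

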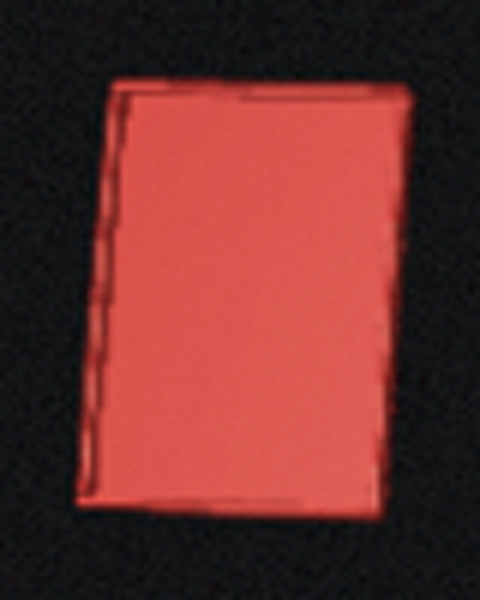

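{"method": "apply_moves", "body": {"plan": [0.532,-0.19,-0.002,-0.002,-0.002,-1.668,0.532,-0.19,-0.002,-0.002,-0.002,-1.668,0.532,-0.19,-0.002,-0.002,-0.002,-1.668,0.532,-0.19,-0.002,-0.002,-0.002,-1.668,0.532,-0.19,-0.002,-0.002,-0.002,-1.668,0.532,-0.19,-0.002,-0.002,-0.002,-1.668,0.532,-0.19,-0.002,-0.002,-0.002,-1.668,0.532,-0.19,-0.002,-0.002,-0.002,-1.668,0.532,-0.19,-0.002,-0.002,-0.002,-1.668,0.532,-0.19,-0.002,-0.002,-0.002,-1.668,0.532,-0.19,-0.002,-0.002,-0.002,-1.668,0.532,-0.19,-0.002,-0.002,-0.002,-1.668]}}

```text
clock: 26.57
eef_pos: [0.4765, 0.3726, 0.0972]
tool_rot: [0.081, 0.997, -0.002, -0.002]
ft_force: [1.6, -0.1, -0.0]
grip_width: 0.0132
```

```bash
python3 -c "
from h import *
delta((.463,.433,.08),180);print(sensors.get_obs()['joint_pos'].round(2))
"
```

```text
t 26.57 pos [0.4765 0.3726 0.0972] shift [0.0229 0.0575 0.0171] rot [-0.0034 -0.0043 -0.1615] gw 0.0132 F [ 1.6 -0.1 -0. ]
[0.66 0.51 0.12 1.19 0.   0.83]
```

{"method": "apply_moves", "body": {"plan": [0,0,0,0,0,0,0,0,0,0,0,0,0,0,0,0,0,0]}}

```text
clock: 26.82
eef_pos: [0.4773, 0.3708, 0.0976]
tool_rot: [0.084, 0.996, -0.002, -0.002]
ft_force: [0.8, 0.7, -0.5]
grip_width: 0.0131
```

```bash
python3 -c "
from h import *
delta((.463,.433,.08),180)
"
```

```text
t 26.82 pos [0.4773 0.3708 0.0976] shift [0.0245 0.059  0.0174] rot [-0.0036 -0.0039 -0.1678] gw 0.0131 F [ 0.8  0.7 -0.5]
```

{"method": "apply_moves", "body": {"plan": [0.0245,0.059,0.017,-0.004,-0.004,-0.168,0.0245,0.059,0.017,-0.004,-0.004,-0.168,0.0245,0.059,0.017,-0.004,-0.004,-0.168,0.0245,0.059,0.017,-0.004,-0.004,-0.168,0.0245,0.059,0.017,-0.004,-0.004,-0.168,0.0245,0.059,0.017,-0.004,-0.004,-0.168]}}

```text
clock: 27.32
eef_pos: [0.4652, 0.4322, 0.0828]
tool_rot: [0.001, 1.0, 0.001, 0.002]
ft_force: [0.3, 0.5, -0.1]
grip_width: 0.0134
```

```bash
python3 -c "
from h import *
delta((.463,.433,-.0155),180);c=grab('wrist','w24');grab('top','t24')
"
```

```text
t 27.32 pos [0.4652 0.4322 0.0828] shift [0.0025 0.0006 0.0983] rot [ 0.0029  0.0032 -0.0029] gw 0.0134 F [ 0.3  0.5 -0.1]
```

View pics/w24.png

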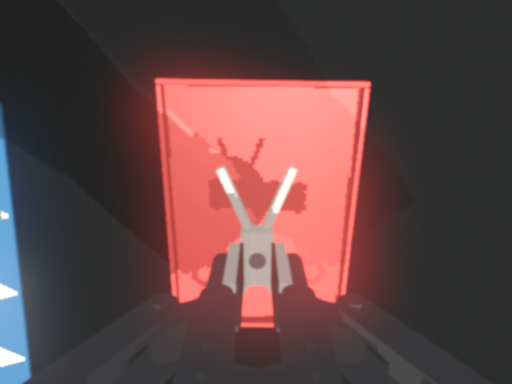

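View pics/t24.png

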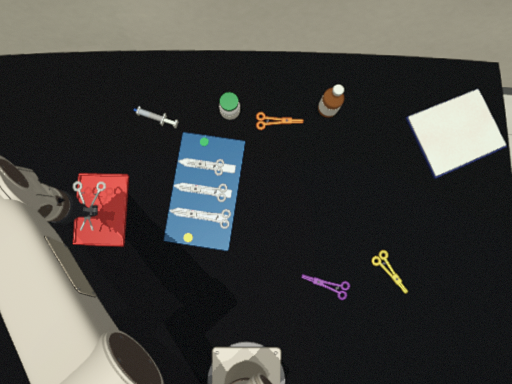

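```bash
python3 -c "
from h import *
c=grab('wrist');print(toplane(c,[[157,82],[369,85],[263,83],[172,290],[345,290]],.014).round(4));delta((.463,.433,-.0155),180)
"
```

```text
[[0.3815 0.3631]
 [0.3839 0.5109]
 [0.3823 0.4368]
 [0.5516 0.3587]
 [0.5523 0.5084]]
t 27.47 pos [0.4652 0.433  0.0833] shift [ 0.0026 -0.0004  0.0988] rot [ 0.0039  0.0039 -0.002 ] gw 0.0129 F [-0.2  0.6 -0.5]
```

{"method": "apply_moves", "body": {"plan": [0,0.002,0.03,0.003,0.003,-0.002,0,0.002,0.06,0.003,0.003,-0.002,0,0.002,0.08,0.003,0.003,-0.002,0,0.002,0.09,0.003,0.003,-0.002,0,0.002,0.096,0.003,0.003,-0.002,0,0.002,0.098,0.003,0.003,-0.002,0,0.002,0.098,0.003,0.003,-0.002,0,0.002,0.098,0.003,0.003,-0.002]}}

```text
clock: 28.13
eef_pos: [0.4658, 0.4373, -0.0135]
tool_rot: [-0.001, 1.0, 0.001, 0.001]
ft_force: [0.2, 0.1, -0.4]
grip_width: 0.013
```

```bash
python3 -c "
from h import *
c=grab('wrist','w25');delta((.4655,.435,-.0162),180)
"
```

```text
t 28.18 pos [ 0.4658  0.4374 -0.0134] shift [ 0.0004 -0.0024  0.0028] rot [0.0028 0.0027 0.0021] gw 0.0135 F [ 0.1  0.1 -0.5]
```

View pics/w25.png

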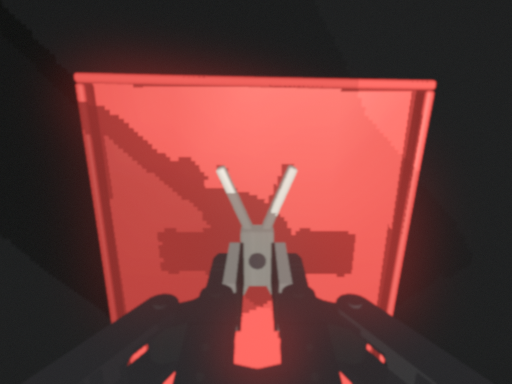

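{"method": "apply_moves", "body": {"plan": [0,-0.001,0.0015,0.003,0.003,0.002,0,-0.001,0.003,0.003,0.003,0.002,0,-0.001,0.003,0.003,0.003,0.002,0,-0.001,0.003,0.003,0.003,0.002]}}

```text
clock: 28.52
eef_pos: [0.4656, 0.4361, -0.0169]
tool_rot: [-0.0, 1.0, -0.0, -0.0]
ft_force: [0.6, 0.0, 5.2]
grip_width: 0.0131
```

{"method": "apply_moves", "body": {"plan": [0,0,0,0,0,0,0,0,0,0,0,0,0,0,0,0,0,0,0,0,0,0,0,0], "grip": 0.035}}

```text
clock: 28.85
eef_pos: [0.4645, 0.4352, -0.0186]
tool_rot: [-0.0, 1.0, -0.001, -0.002]
ft_force: [-0.6, -1.0, 0.5]
grip_width: 0.0349
```

{"method": "apply_moves", "body": {"plan": [0,0,-0.01,0,0,0,0,0,-0.04,0,0,0,0,0,-0.08,0,0,0,0,0,-0.12,0,0,0,0,0,-0.16,0,0,0,0,0,-0.18,0,0,0,0,0,-0.18,0,0,0,0,0,-0.18,0,0,0]}}

```text
clock: 29.52
eef_pos: [0.4662, 0.4368, 0.1647]
tool_rot: [-0.0, 1.0, 0.001, 0.001]
ft_force: [0.2, 0.3, -0.4]
grip_width: 0.0354
```

```bash
python3 -c "
from h import *
c=grab('wrist','w26');delta((.36,.16,.26),90)
"
```

```text
t 29.57 pos [0.4652 0.4359 0.1624] shift [ 0.1055 -0.276  -0.0969] rot [-2.900e-03 -1.000e-04  1.571e+00] gw 0.035 F [ 0.3 -0.2 -0.6]
```

View pics/w26.png

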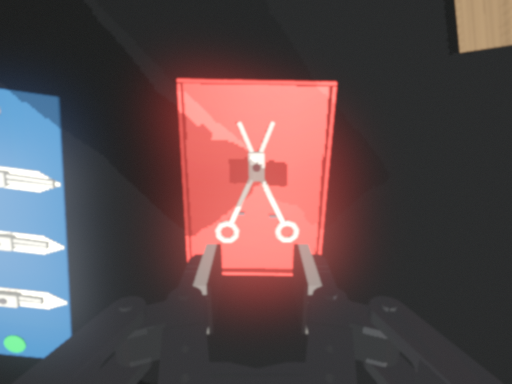

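The open clamp is flat and central in the tray. I go over the mat for the final check.

```bash
python3 -c "
from h import *
delta((.54,.09,.25),82.2)
"
```

```text
t 29.57 pos [0.4652 0.4359 0.1624] shift [-0.0745 -0.346  -0.0871] rot [-3.0000e-03  1.0000e-04  1.7071e+00] gw 0.035 F [ 0.3 -0.2 -0.6]
```

{"method": "apply_moves", "body": {"plan": [-0.0745,-0.346,-0.087,0,0,1.7,-0.0745,-0.346,-0.087,0,0,1.7,-0.0745,-0.346,-0.087,0,0,1.7,-0.0745,-0.346,-0.087,0,0,1.7,-0.0745,-0.346,-0.087,0,0,1.7,-0.0745,-0.346,-0.087,0,0,1.7,-0.0745,-0.346,-0.087,0,0,1.7,-0.0745,-0.346,-0.087,0,0,1.7,-0.0745,-0.346,-0.087,0,0,1.7,-0.0745,-0.346,-0.087,0,0,1.7,-0.0745,-0.346,-0.087,0,0,1.7,-0.0745,-0.346,-0.087,0,0,1.7]}}

```text
clock: 30.57
eef_pos: [0.5391, 0.0888, 0.2474]
tool_rot: [0.685, 0.729, -0.003, -0.001]
ft_force: [-0.3, 0.4, -0.7]
grip_width: 0.0352
```

{"method": "apply_moves", "body": {"plan": [0,0,0,0,0,0,0,0,0,0,0,0,0,0,0,0,0,0,0,0,0,0,0,0,0,0,0,0,0,0]}}

```text
clock: 30.98
eef_pos: [0.5398, 0.0904, 0.2491]
tool_rot: [0.681, 0.732, -0.002, -0.0]
ft_force: [0.3, 0.6, -0.0]
grip_width: 0.035
```

```bash
python3 - <<'E'
from h import *
delta((.54,.09,.25),82.2)
c=grab('wrist','w27');i=c['pixels'][90:330,60:460] if 0 else c['pixels']
E
```

```text
t 30.98 pos [0.5398 0.0904 0.2491] shift [-0.0004  0.0001 -0.0009] rot [-0.0031  0.0025  0.2088] gw 0.035 F [ 0.3  0.6 -0. ]
```

View pics/w27.png

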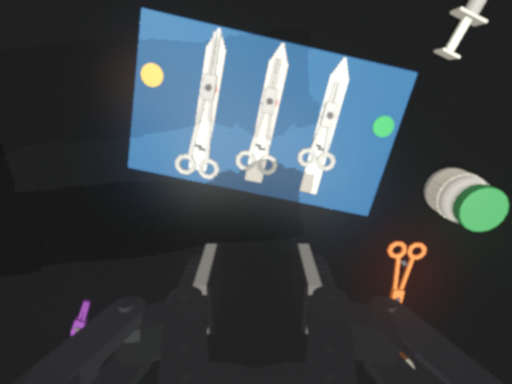

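```bash
python3 - <<'E'
from h import *
c=grab('wrist')
H=hsv(c)
def cen(m):
    n,l,s,ce=cv2.connectedComponentsWithStats(m);i=1+np.argmax(s[1:,4]);return ce[i]
k=np.zeros(H.shape[:2],np.uint8);k[50:150,130:420]=255
Y=toplane(c,cen(cv2.inRange(H,(18,120,90),(34,255,255))&k),.004)[0];G=toplane(c,cen(cv2.inRange(H,(50,120,60),(85,255,255))&k),.004)[0]
L=np.linalg.norm(G-Y);u=(G-Y)/L;v=np.array([-u[1],u[0]]);print('Y-G',L.round(4),'stripe dir',np.degrees(np.arctan2(v[1],v[0])).round(2))
g=cv2.cvtColor(c['pixels'],cv2.COLOR_RGB2GRAY).astype(float)
for nm,p,r,d in(('L',(208,88),[(185,164),(208,168)],70),('M',(269,101),[(243,159),(267,163)],145),('S',(330,115),[(305,155),(327,160)],220)):
    x,y=p;w=g[y-5:y+6,x-5:x+6];w=np.clip(np.median(w)-w-5,0,None);yy,xx=np.mgrid[y-5:y+6,x-5:x+6];pc=((xx*w).sum()/w.sum(),(yy*w).sum()/w.sum())
    D=Y+u*d*L/290;P=toplane(c,pc,.014)[0];Rm=toplane(c,r,.010).mean(0);a=P-Rm
    print(nm,np.round(pc,1),'err across/along mm',(1000*(P-D)@u).round(1),(1000*(P-D)@v).round(1),'dot',D.round(4),'ang',np.degrees(np.arctan2(a[1],a[0])).round(1))
im=cv2.resize(cv2.cvtColor(c['pixels'][5:220,120:420],cv2.COLOR_RGB2BGR),None,fx=2.6,fy=2.6,interpolation=cv2.INTER_CUBIC);cv2.imwrite('pics/w28.png',im)
t=grab('top');im=cv2.resize(cv2.cvtColor(t['pixels'][120:260,60:260],cv2.COLOR_RGB2BGR),None,fx=4,fy=4,interpolation=cv2.INTER_CUBIC);cv2.imwrite('pics/t28.png',im)
E
```

```text
Traceback (most recent call last):
ValueError: attempt to get argmax of an empty sequence
```

```bash
python3 - <<'E'
from h import *
c=grab('wrist')
H=hsv(c);print(H[75,152],H[126,384])
def cen(m):
    n,l,s,ce=cv2.connectedComponentsWithStats(m);i=1+np.argmax(s[1:,4]);print(s[i]);return ce[i]
k=np.zeros(H.shape[:2],np.uint8);k[50:150,130:420]=255
Y=toplane(c,cen(cv2.inRange(H,(12,60,90),(36,255,255))&k),.004)[0];G=toplane(c,cen(cv2.inRange(H,(50,100,60),(90,255,255))&k),.004)[0]
L=np.linalg.norm(G-Y);u=(G-Y)/L;v=np.array([-u[1],u[0]]);print('Y-G',L.round(4),'stripe dir',np.degrees(np.arctan2(v[1],v[0])).round(2))
g=cv2.cvtColor(c['pixels'],cv2.COLOR_RGB2GRAY).astype(float)
for nm,p,r,d in(('L',(208,88),[(185,164),(208,168)],70),('M',(269,101),[(243,159),(267,163)],145),('S',(330,115),[(305,155),(327,160)],220)):
    x,y=p;w=g[y-5:y+6,x-5:x+6];w=np.clip(np.median(w)-w-5,0,None);yy,xx=np.mgrid[y-5:y+6,x-5:x+6];pc=((xx*w).sum()/w.sum(),(yy*w).sum()/w.sum())
    D=Y+u*d*L/290;P=toplane(c,pc,.014)[0];Rm=toplane(c,r,.010).mean(0);a=P-Rm
    print(nm,np.round(pc,1),'err across/along mm',(1000*(P-D)@u).round(1),(1000*(P-D)@v).round(1),'dot',D.round(4),'ang',np.degrees(np.arctan2(a[1],a[0])).round(1))
im=cv2.resize(cv2.cvtColor(c['pixels'][5:220,120:420],cv2.COLOR_RGB2BGR),None,fx=2.6,fy=2.6,interpolation=cv2.INTER_CUBIC);cv2.imwrite('pics/w28.png',im)
t=grab('top');im=cv2.resize(cv2.cvtColor(t['pixels'][120:260,60:260],cv2.COLOR_RGB2BGR),None,fx=4,fy=4,interpolation=cv2.INTER_CUBIC);cv2.imwrite('pics/t28.png',im)
E
```

```text
[ 27 109 255] [ 68 127 229]
[141  63  22  24 418]
[372 115  22  22 385]
Y-G 0.2911 stripe dir 82.13
L [207.5  87.1] err across/along mm -0.7 0.5 dot [0.4753 0.1624] ang 82.7
M [269.  100.8] err across/along mm -1.3 0.4 dot [0.5499 0.1521] ang 81.4
S [329.4 114.9] err across/along mm -1.1 -0.5 dot [0.6245 0.1418] ang 81.1
```

View pics/w28.png

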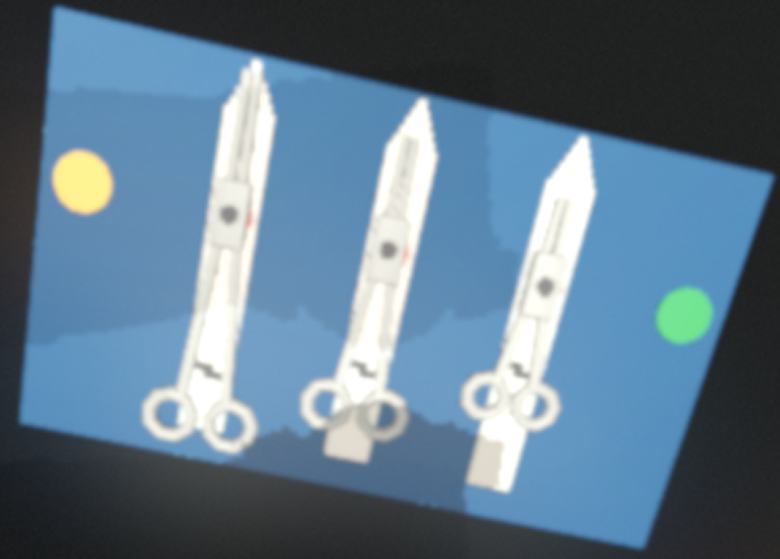

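View pics/t28.png

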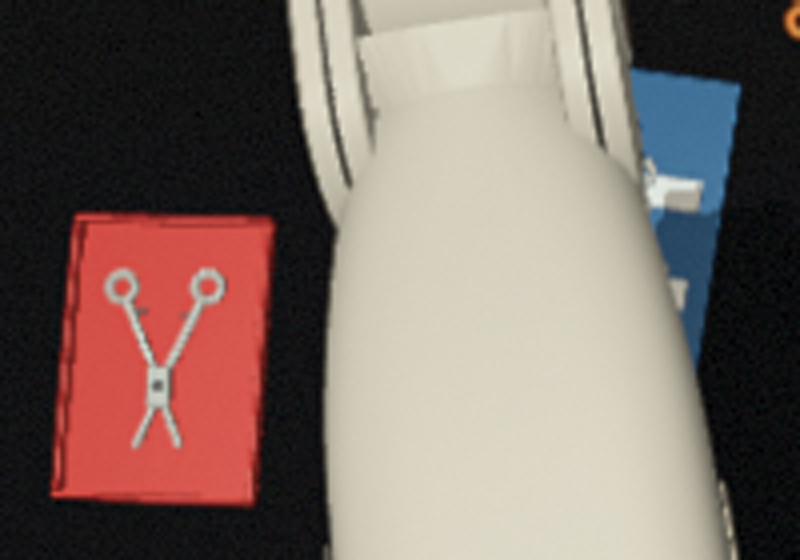

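Hinges are within about 1.5 mm of the dots and the clamps within about 1.5° of the stripes. The open clamp lies flat well inside the tray. The robot touches nothing, so I hand in.

```bash
python3 -c "
from workcell import bot
print(bot.job_done())"
```

```text
the job is handed in; nothing more can be done
None
```

The job is handed in at about 31 s, inside the 131 s limit. The short clamp is on the far stripe (green-disc end), the medium on the middle one and the long on the near one, all with jaws towards the red tray. The open clamp lies flat inside the tray.

**Last checks (wrist camera):**

| Clamp | Hinge off its dot, across the stripe | Hinge off its dot, along the stripe | Angle (stripe at 82.1°) |
|---|---|---|---|
| Long | 0.7 mm | 0.5 mm | 82.7° |
| Medium | 1.3 mm | 0.4 mm | 81.4° |
| Short | 1.1 mm | 0.5 mm | 81.1° |

- **Tray:** the top and wrist views both show the open clamp near the middle, clear of all four walls.
- **Camera limit:** the calibration is only good to about 2 mm, so the hinge errors are no finer than that. The arm hid most of the mat from the top camera at the end, so I could not cross-check the stripes there.

**What failed or disagreed:**
- **First grasp:** the first close on the short clamp shut on air. The camera views put the real fingertips about 25 mm behind the reported tool point. I grasped about 20 mm lower from then on, and no grasp failed after that.
- **Short clamp readings:** two earlier readings of this clamp disagreed by about 2 mm across the stripe and 4° in angle. The final check settled on the values in the table.
- **Forces:** the highest I saw reported was about 13 N.

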